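# Dress the display panel: hang the jar rack, prove it, load the jars

### The job

Get the jar rack ready for sale: hang it by its bar in both saddle hooks of the wire panel and, still holding it, tug it gently downwards to make sure it is held before you let go. Then slide every jar that is on the table by its neck into a slot of the hung rack, pushed home with its collar resting on the shelf, one jar to a slot, any slot. Lay the price slate flat and fully down in the recess of its wooden tray, and leave the other goods where they are.

Things in the scene. Friction and masses are not known exactly. Their poses are not given: they have to be found in the camera images.
- panel: freestanding wire grid display panel, fixed to the table, 360 mm wide (y) and tall. Origin on the table under the middle of the grid; its front faces its own -x, y runs along the grid, z up. The front of the upright wires is 2.5 mm before the origin's plane; two flat feet, 12 mm high, reach 50 mm forward at y = +-180 mm.
- hooks: two steel saddle hooks of 6 mm wire on the panel (axes alike), at y = +-90 mm: each comes out of the grid, dips to a flat seat 12 mm long (middle x = -34 mm) and turns up to a red tip. Origin at the height of the wire's axis in the seat. Tip tops at x = -52, z = 26 mm; behind the seat the wire rises to x = -14, z = 25 mm: a mouth 32 mm wide, narrowing downwards. They spring down 1 mm per 4 N.
- hook_mid (a point): midway between the two hooks, where the middle of the rack's bar axis lies when the bar sits in both seats (about 0.27 m above the table); it springs with the hooks. A gentle tug loads the hooks 4 to 15 N beyond the rack's weight; over 30 N in all is rough.
- rack: wooden jar rack, 306 mm wide (y), 0.45 kg, standing on the table at the start. Origin at its underside, midway; front -x, back +x. Shelf 8 mm thick, top at z = 60 mm, x = -56 to +55 mm, with four 32 mm wide slots open to the front, inner ends at x = +7 mm. Cheeks below both ends down to z = 0. A rubber rail behind (back face x = +86.5, z = 10 to 22 mm) leans on the grid, so that it hangs upright.
- rack_grip (a point): point in the rib to lift the rack by, near its centre of mass, 12 mm behind its origin (x), 85 mm above its underside. The rib is wooden, upright in the middle of the shelf: 10 mm thick (y), x = -35 to +47 mm, z = 60 to 100 mm; one finger on each side (y)
- slate: price slate: dark tile in a dark wooden frame, 90 (x) x 60 (y) x 18 mm thick, 0.18 kg, lying face up on the table. Origin at the underside's centre. Either way round will do in the tray
- tray: light wooden tray fixed to the table, 120 (x) x 90 (y) mm, rim 12 mm high, with a rectangular recess 95 (x) x 65 (y) mm, 5 mm deep, in its middle. Origin at the underside's centre
- recess (a point): centre of the recess's floor, 7 mm above the table: the slate's underside centre lies here when it is fully down
- rack_bar (a point): middle of the hanging bar's axis, at x = +55, z = 110 mm in the rack's frame. The bar is dark, round, 8 mm thick, along the rack's y, between uprights at y = +-147 mm
- slot1 (a point): home point of the rack's slot 1 (left end): the underside centre of a jar lies here when the jar is home, its neck against the slot's inner end and its collar on the shelf. Rack frame x = -6, y = 110, z = -14 mm, 74 mm below the shelf's top. Jars enter from the rack's front, moving along its +x; the slot's mouth is 50 mm before this point
- slot2 (a point): home point of the rack's slot 2 (inner left): the underside centre of a jar lies here when the jar is home, its neck against the slot's inner end and its collar on the shelf. Rack frame x = -6, y = 46, z = -14 mm, 74 mm below the shelf's top. Jars enter from the rack's front, moving along its +x; the slot's mouth is 50 mm before this point
- slot3 (a point): home point of the rack's slot 3 (inner right): the underside centre of a jar lies here when the jar is home, its neck against the slot's inner end and its collar on the shelf. Rack frame x = -6, y = -46, z = -14 mm, 74 mm below the shelf's top. Jars enter from the rack's front, moving along its +x; the slot's mouth is 50 mm before this point
- slot4 (a point): home point of the rack's slot 4 (right end): the underside centre of a jar lies here when the jar is home, its neck against the slot's inner end and its collar on the shelf. Rack frame x = -6, y = -110, z = -14 mm, 74 mm below the shelf's top. Jars enter from the rack's front, moving along its +x; the slot's mouth is 50 mm before this point
- jar1: white stoneware jar with a wooden stopper, standing, about 0.14 kg, 116 mm tall; may be absent. Origin at the underside's centre, z up its axis. Body 52 mm across up to z = 50 mm, neck 26 mm across from 50 to 74 mm, collar 43 mm across from 74 to 80 mm, stopper 32 mm across from 80 to 116 mm (grip it here)
- jar2: blue stoneware jar with a wooden stopper, standing, about 0.14 kg, 116 mm tall; may be absent. Origin at the underside's centre, z up its axis. Body 52 mm across up to z = 50 mm, neck 26 mm across from 50 to 74 mm, collar 43 mm across from 74 to 80 mm, stopper 32 mm across from 80 to 116 mm (grip it here)
- jar3: terracotta brown stoneware jar with a wooden stopper, standing, about 0.14 kg, 116 mm tall; may be absent. Origin at the underside's centre, z up its axis. Body 52 mm across up to z = 50 mm, neck 26 mm across from 50 to 74 mm, collar 43 mm across from 74 to 80 mm, stopper 32 mm across from 80 to 116 mm (grip it here)
- jar4: mustard yellow stoneware jar with a wooden stopper, standing, about 0.14 kg, 116 mm tall; may be absent. Origin at the underside's centre, z up its axis. Body 52 mm across up to z = 50 mm, neck 26 mm across from 50 to 74 mm, collar 43 mm across from 74 to 80 mm, stopper 32 mm across from 80 to 116 mm (grip it here)
- mill: dark wooden pepper mill, 54 mm across, 128 mm tall, standing; other goods, not to be moved. Origin at the underside's centre
- mug: yellow mug, 76 mm across without its handle, 85 mm tall; other goods, not to be moved. Origin at the underside's centre
- tumbler: green glass tumbler, 68 mm across, 90 mm tall; other goods, not to be moved. Origin at the underside's centre
- mould: copper jelly mould, upside down, 124 mm across, 52 mm tall; other goods, not to be moved. Origin at the underside's centre
- tin: red cake tin, 90 x 120 x 55 mm; other goods, not to be moved. Origin at the underside's centre
Mind the look-alikes: they are no part of the job. Of the things shaped like the slate, the wooden one is meant.

How it is judged:
On the way, in this order (a step that is already met when the one before it is completed fails the run):
1. the rack sits in both hooks and is tugged down, still held, so that the hooks carry at least 8 N (z of rack_bar in the frame of hooks between 0.001 and 0.013 m and horizontal distance between rack_bar and hook_mid below 0.03 m and angle between rack's own z axis and vertical below 0.14 rad and contact force between rack and hooks above 8 N and contact force between the fingers and rack above 1 N), for 0.2 s.
2. every jar on hand sits home in a slot of the hung rack (z of rack_bar in the frame of hooks between 0.001 and 0.013 m and horizontal distance between rack_bar and hook_mid below 0.03 m and angle between rack's own z axis and vertical below 0.14 rad and (distance between jar1 and slot1 below 0.01 m or distance between jar1 and slot2 below 0.01 m or distance between jar1 and slot3 below 0.01 m or distance between jar1 and slot4 below 0.01 m) and angle between the z axis of each of jar1, jar2, jar3, jar4 and the z axis of rack, either way round below 0.12 rad and (distance between jar2 and slot1 below 0.01 m or distance between jar2 and slot2 below 0.01 m or distance between jar2 and slot3 below 0.01 m or distance between jar2 and slot4 below 0.01 m) and (distance between jar3 and slot1 below 0.01 m or distance between jar3 and slot2 below 0.01 m or distance between jar3 and slot3 below 0.01 m or distance between jar3 and slot4 below 0.01 m) and (distance between jar4 and slot1 below 0.01 m or distance between jar4 and slot2 below 0.01 m or distance between jar4 and slot3 below 0.01 m or distance between jar4 and slot4 below 0.01 m)), for 0.2 s.
At the end, for the whole second after the job is handed in: rack at rest, bar in both seats (middle within 30 mm of the hooks' middle, upright within 0.14 rad); every jar on hand at rest in a slot, within 10 mm of its home point and 0.12 rad of the rack's upright; slate in the recess (5 mm, 0.08 rad, lying on its floor within 2 mm) (all of step 2 and horizontal distance between slate and recess below 0.005 m and angle between the x axis of slate and the x axis of tray, either way round below 0.08 rad and z of slate in the frame of recess below 0.002 m and angle between slate's own z axis and vertical below 0.06 rad and contact force between rack and hooks above 2 N and linear speed of each of rack, jar1, jar2, jar3, jar4 below 0.03 m/s); the robot touches nothing.
It fails at once if the hooks are loaded roughly, over 30 N (contact force between rack and hooks above 30 N).
It fails at once if any of the other goods is moved more than 30 mm (distance of any of mill, mug, tumbler, mould, tin from where it was at the start of the episode above 0.03 m).
Of jar1, jar2, jar3, jar4 only 2 to 4 are there at a start; the rules pass over those that are not, and their reading is None.
At some moment in a run one of jar1, jar2, jar3, jar4 may be knocked a few centimetres aside while the robot is not near it.
It also fails if it takes over 210 s, if anything falls off the work surface, if the arm or the gripper's body presses on something with over 40 N, if the wrist force passes 120 N, or if a joint passes its speed limit or range.

### The arm

A 7-joint arm with a two-finger parallel gripper is mounted at the origin on the work surface. World frame = base frame: x ahead of the robot, y to its left, z up, the work surface at z = 0. Lengths are in m, angles in rad, forces in N, time in s.
With the tool pointing down it reaches from about 0.4 to 0.875 m from the base axis. Payload 4.4 kg.
Tool frame: the origin (TCP) lies at the very end of the fingers, on their centre line; the grasp point (between the pads) lies 19 mm behind it; z points along the fingers, y is the direction in which the jaws open and shut (so a half turn about z gives the same grasp; the last joint's range is limited). The gripper opens to 85 mm and grips with 20 to 120 N. Pads are 22 mm wide; open, the fingers measure 114 mm over their backs; the gripper's body (76 mm by 85 mm) begins 54 mm behind the grasp point. The pads swing forward as they close: fully open they stand 13 mm farther back than shut.
Start: joints at [1.216, 0.628, 0.038, 1.517, -0.027, 0.996, -0.02], TCP at [0.185, -0.623, 0.231] pointing down, gripper open.
Joint ranges: [-3.06, 3.06], [-0.37, 2.12], [-1.25, 1.32], [0.18, 2.47], [-1.1, 4.24], [0.23, 1.98], [-2.94, 2.94]. Speed limits (rad/s): [2.57, 2.57, 3.14, 3.14, 3.14, 3.14, 3.14].

### API

Orientations are given as a 3x3 rotation matrix whose columns are the frame's x, y, z axes.
In Python, from station import r gives the robot as it stands. The module is installed in compiled form; this text tells all that it offers.
- The arm moves only by the tool drive_tool, never from a script. Its argument "motion" is one flat list of numbers, 6 for each row, row after row: the shift along the tool's x, y, z each as a share of 0.025 m, from -1 to 1, then the turn, a rotation vector about the tool's x, y, z each as a share of 4 degrees, from -1 to 1. In form: [dx, dy, dz, wx, wy, wz, dx, dy, dz, wx, wy, wz, ...]. A call has 1 to 20 rows; each row shifts and turns the commanded pose from where the row before left it, along the tool's axes as they then stand; what a row does not reach is not made up. A row lasts 1/12 s, in which the tool goes at most 41.7 mm and 7.16 degrees, less where a joint would pass 70% of its speed; a pose out of reach is approached as far as the arm can. A call with a number of a shift or a turn outside -1 to 1 is refused whole. A call with a gripper value outside its range is refused whole. "claw" is the opening, from 0 (shut) to 1 (fully open), set as the call begins (left out, the last holds). The fingers move at their own pace and stop on an object; "squeeze" is the grip in N (left out, the last holds). Time passes only in rows, so rows that do not move let the fingers close. It gives the time, the measured TCP pose, the force and the opening at its end, in the units of the state.
- r.sense(): the state, without advancing time (a new reading comes with each control period).
- r.snapshot(name): name is "scene" or "top" or "wrist"; returns a dict with "pixels" (480x640x3 uint8, red, green, blue), "intrinsics" (3x3 intrinsics, pixels), "rvec" (rotation vector, rad) and "tvec" (3), from world to camera coordinates, as OpenCV has them. Camera axes: x right, y down, z forward; pixel columns grow to the right and rows downward; lengths in m; the calibration is good to about 2 mm. The wrist camera is an equidistant fisheye: a pixel r from the principal point sees the ray r / f radians off the axis. A picture is of the moment at which its call begins. There is no depth.
- r.finish_job(): hands the job in, once; it reports no verdict.
The state is a dict: "clock": time; "joint_positions": joint angles; "dq": joint speeds; "joint_efforts": joint torques, N m; "tcp_pos": TCP position; "tool_rot": TCP orientation; "contact_force": force on the tool from outside, world axes, zero at the start; "torque": the same for the moment, N m; "finger_gap": opening from 0.0 (shut) to 1.0 (fully open).
Only numpy, scipy, OpenCV 4.12 (cv2) and the standard library are available. Lean on these libraries where they do the work, as an engineer would, in place of code of your own. Each camera call takes 0.05 s, during which the arm holds its last target. There are 200 camera calls.

## Working session

There is one attempt and no reset: what is moved stays moved. The work goes in short steps, Python scripts to look and compute and a tool call to move; the robot and the scene stay as the last step left them, time stands still between calls to the robot, and variables do not carry over. Pictures are saved under pics/ and viewed, about 12 in all and at most 16, crops included, and the job is handed in when it is done.

Besides the shell and the picture viewer there is one more tool, called by a JSON object that holds its "op" and its "data", one argument or row to a line. drive_tool: Moves the arm, as the interface text tells. Shift numbers are shares of 0.025 m and turn numbers shares of 4 degrees, none past 1 either way. Its arguments: {"type":"object","properties":{"motion":{"type":"array"},"claw":{"type":"number"},"squeeze":{"type":"number"}},"required":["motion"]}

```bash
mkdir -p pics; ls; cat > h.py <<'E'
import numpy as np,cv2
from station import r
def snap(c,n,crop=None,scale=1):
    s=r.snapshot(c); im=s["pixels"][:,:,::-1].copy()
    np.savez('pics/'+n+'.npz',K=s["intrinsics"],rv=s["rvec"],t=s["tvec"],im=im)
    if crop: x0,y0,x1,y1=crop; im=im[y0:y1,x0:x1]
    if scale!=1: im=cv2.resize(im,None,fx=scale,fy=scale,interpolation=cv2.INTER_CUBIC)
    cv2.imwrite('pics/'+n+'.png',im); return s
def load(n):
    d=np.load('pics/'+n+'.npz'); return d['K'],cv2.Rodrigues(d['rv'])[0],d['t'].ravel(),d['im']
def px2w(n,uv,z,fish=False):
    K,R,t,_=load(n); out=[]
    for u,v in np.atleast_2d(uv):
        a=np.array([(u-K[0,2])/K[0,0],(v-K[1,2])/K[1,1]])
        if fish:
            th=np.linalg.norm(a); d=np.r_[a/max(th,1e-9)*np.sin(th),np.cos(th)]
        else: d=np.r_[a,1]
        d=R.T@d; c=-R.T@t; out.append(c+d*(z-c[2])/d[2])
    return np.round(np.array(out),4)
def w2px(n,P,fish=False):
    K,R,t,_=load(n); out=[]
    for p in np.atleast_2d(P):
        q=R@p+t
        if fish:
            rr=np.hypot(q[0],q[1]); th=np.arctan2(rr,q[2]); a=q[:2]/rr*th
        else: a=q[:2]/q[2]
        out.append([a[0]*K[0,0]+K[0,2],a[1]*K[1,1]+K[1,2]])
    return np.round(np.array(out),1)
E
python3 - <<'E'
from h import *
for c in("scene","top"):
    s=snap(c,c+'0'); R=cv2.Rodrigues(np.array(s["rvec"]))[0]; print(c,s["intrinsics"],-R.T@np.ravel(s["tvec"]),R.round(3))
print(r.sense())
E
```

```text
pics
scene [[481.1931999    0.         319.38350695]
 [  0.         481.1931999  241.58859611]
 [  0.           0.           1.        ]] [ 1.19577678 -0.31605266  1.23463311] [[ 0.47   0.882  0.007]
 [ 0.732 -0.385 -0.563]
 [-0.494  0.27  -0.827]]
top [[606.71946486   0.         324.56622596]
 [  0.         606.71946486 243.33751802]
 [  0.           0.           1.        ]] [0.35888952 0.04524996 1.73505928] [[-0.022 -1.     0.002]
 [-0.991  0.021 -0.131]
 [ 0.131 -0.004 -0.991]]
{'clock': 0.1, 'joint_positions': array([ 1.21616753,  0.62927399,  0.03844276,  1.51828111, -0.02697645,
        0.99630171, -0.0199716 ]), 'dq': array([ 0.00113828, -0.00246896, -0.00165809, -0.00171556, -0.00062132,
        0.00064533,  0.00021555]), 'joint_efforts': array([ 2.65503200e-03, -5.64525568e+01,  1.23038314e+00, -1.93971312e+01,
        1.13367004e-02,  5.43028582e-03, -2.15933392e-05]), 'tcp_pos': array([ 0.18500018, -0.62252213,  0.23046364]), 'tool_rot': array([[ 9.58565999e-01,  2.84870041e-01, -5.33392501e-04],
       [ 2.84870538e-01, -9.58564558e-01,  1.66273008e-03],
       [-3.76291597e-05, -1.74578433e-03, -9.99998475e-01]]), 'contact_force': array([-0.14502287,  0.51096696,  0.03165287]), 'torque': array([-0.00868773, -0.0409062 , -0.00170084]), 'finger_gap': 1.0004555242544368}
```

View pics/top0.png

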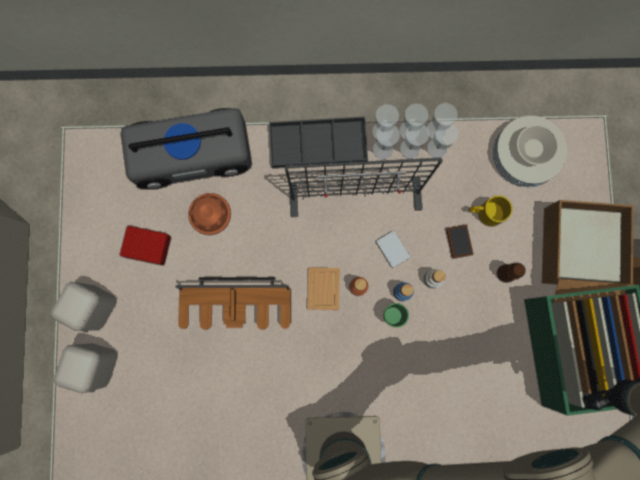

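View pics/scene0.png

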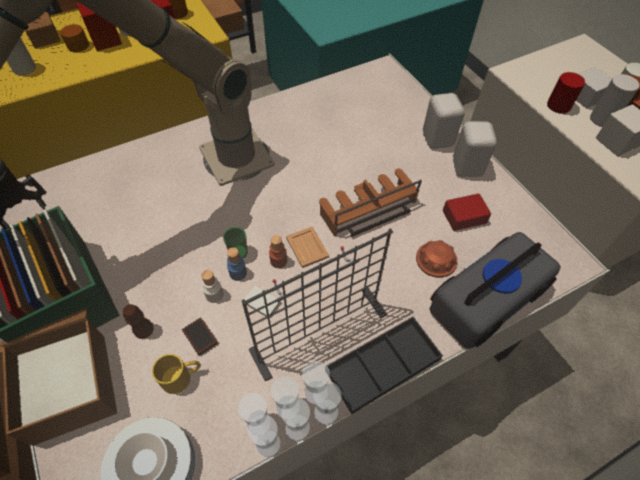

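Top view: rack (235,305), panel feet (294,200)/(418,193), tray (323,288), jars brown (358,287), blue (403,291) and white (434,279). There's no mustard jar. The slate candidates are a pale tile (392,249) and a dark one (459,241); only the dark one has a dark wooden frame. I'll confirm that in a crop.

```bash
python3 - <<'E'
from h import *
im=load('top0')[3]
cv2.imwrite('pics/c1.png',cv2.resize(im[150:340,165:530],(800,416),interpolation=cv2.INTER_CUBIC))
im=load('scene0')[3]
cv2.imwrite('pics/c2.png',cv2.resize(im[160:400,120:440],(800,600),interpolation=cv2.INTER_CUBIC))
E
```

```text
(no output)
```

View pics/c1.png

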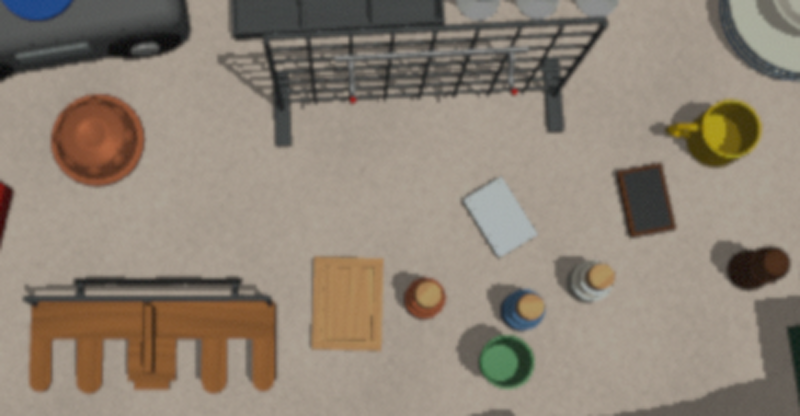

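View pics/c2.png

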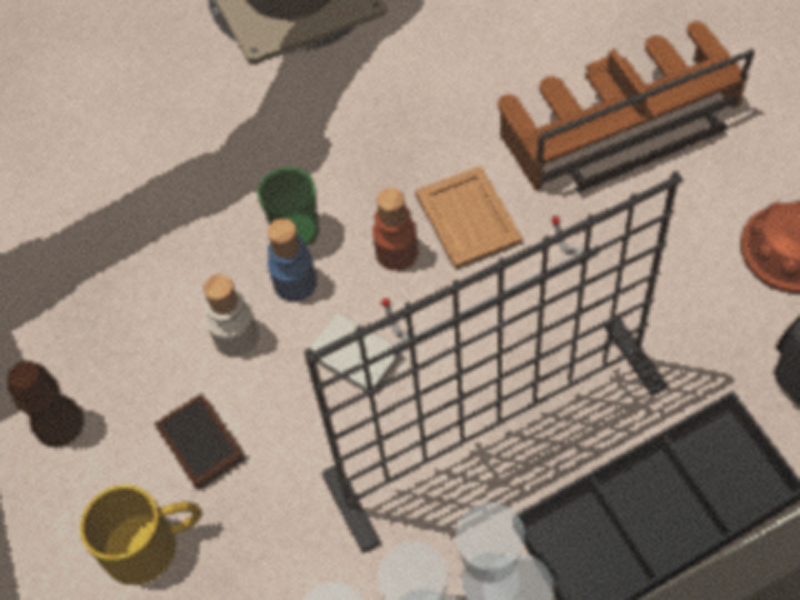

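The crop confirms the dark tile in the brown wooden frame, c1 (646,200), as the slate. The pale one is the look-alike.

```bash
python3 - <<'E'
from h import *
def m(n,pts,z): 
    p=np.array(pts,float)/[800/365,416/190]+[165,150]-0.25
    print(n,px2w('top0',p,z).tolist())
m('feet',[(283,145),(556,131)],.012)
m('tips',[(352,100),(514,91)],.289)
m('paneltop',[(266,38),(604,18)],.36)
m('prongs',[(41,390),(89,391),(213,391),(262,389)],.06)
m('shelfback',[(32,302),(274,302)],.06)
m('rib',[(150,302),(149,372)],.1)
m('bar',[(28,299),(270,299)],.11)
m('jars',[(429,292),(530,306),(600,275)],.116)
m('slate',[(616,170),(661,163),(676,229),(631,236),(646,200)],.018)
m('tray',[(313,257),(383,258),(381,350),(311,348)],.012)
m('mill',[(775,262)],.128);m('mug',[(730,130)],.085);m('tumb',[(506,360)],.09)
# scene cross-check
def s(n,pts,z):
    p=np.array(pts,float)/2.5+[120,160]-0.3
    print(n,px2w('scene0',p,z).tolist())
s('tips R,L',[(385,301),(556,218)],.289)
s('jars bbw',[(391,197),(283,229),(219,283)],.116)
s('panel top',[(312,354),(677,178)],.36)
E
```

```text
feet [[0.6682, 0.1241, 0.012], [0.6791, -0.2356, 0.012]]
tips [[0.6674, 0.0342, 0.289], [0.6738, -0.1457, 0.289]]
paneltop [[0.7213, 0.1245, 0.36], [0.7355, -0.2351, 0.36]]
prongs [[0.3557, 0.4284, 0.06], [0.3531, 0.3686, 0.06], [0.3498, 0.214, 0.06], [0.3509, 0.1529, 0.06]]
shelfback [[0.4657, 0.4406, 0.06], [0.4591, 0.1363, 0.06]]
rib [[0.46, 0.2864, 0.1], [0.3747, 0.2878, 0.1]]
bar [[0.4663, 0.4338, 0.11], [0.4599, 0.1384, 0.11]]
jars [[0.4638, -0.0556, 0.116], [0.4441, -0.1779, 0.116], [0.48, -0.2648, 0.116]]
slate [[0.6245, -0.3109, 0.018], [0.6325, -0.3702, 0.018], [0.5451, -0.3851, 0.018], [0.5373, -0.3262, 0.018], [0.584, -0.3481, 0.018]]
tray [[0.5194, 0.0874, 0.012], [0.5161, -0.0036, 0.012], [0.3971, 0.002, 0.012], [0.4017, 0.0921, 0.012]]
mill [[0.4903, -0.4755, 0.128]]
mug [[0.6621, -0.4433, 0.085]]
tumb [[0.3798, -0.1493, 0.09]]
tips R,L [[0.6757, -0.1477, 0.289], [0.6694, 0.033, 0.289]]
jars bbw [[0.4615, -0.0539, 0.116], [0.4449, -0.178, 0.116], [0.4773, -0.2652, 0.116]]
panel top [[0.7319, -0.2334, 0.36], [0.722, 0.1238, 0.36]]
```

```bash
cat >> h.py <<'E'
def go(pos,yaw=None):
    "delta to target in tool-axis units; turn (units about tool x,y,z) to pointing down with tool x at yaw"
    s=r.sense(); R=s['tool_rot']; p=s['tcp_pos']
    from scipy.spatial.transform import Rotation as Q
    if yaw is not None:
        c,n=np.cos(yaw),np.sin(yaw); T=np.array([[c,n,0],[n,-c,0],[0,0,-1.]])
        print('turn',np.round(Q.from_matrix(R.T@T).as_rotvec()/np.radians(4),2))
    else: T=R
    d=np.array(pos)-p
    print('t',round(s['clock'],1),'p',p.round(4),'yaw',np.arctan2(R[1,0],R[0,0]).round(4),'z',R[:,2].round(3),'F',s['contact_force'].round(1),'gap',round(s['finger_gap'],3))
    print('shift now-axes',np.round(R.T@d/.025,2),'shift after-turn',np.round(T.T@d/.025,2),'q',s['joint_positions'].round(2))
E
```

{"op": "drive_tool", "data": {
  "motion": [0, 0, -0.6, 0, 0, 0.89, 0, 0, -0.6, 0, 0, 0.89, 0, 0, -0.6, 0, 0, 0.89, 0, 0, -0.6, 0, 0, 0.89, 0, 0, -0.6, 0, 0, 0.87],
  "claw": 1
}}

```text
clock: 0.52
tcp_pos: [0.1851, -0.6227, 0.3065]
tool_rot: [[1.0, -0.023, -0.0], [-0.023, -1.0, 0.001], [-0.0, -0.001, -1.0]]
contact_force: [-0.2, 0.2, 0.4]
finger_gap: 0.998
```

{"op": "drive_tool", "data": {
  "motion": [0.7, -0.93, 0, 0, 0, 0, 0.7, -0.93, 0, 0, 0, 0, 0.7, -0.93, 0, 0, 0, 0, 0.7, -0.93, 0, 0, 0, 0, 0.7, -0.93, 0, 0, 0, 0, 0.7, -0.93, 0, 0, 0, 0, 0.7, -0.93, 0, 0, 0, 0, 0.7, -0.93, 0, 0, 0, 0, 0.7, -0.93, 0, 0, 0, 0, 0.7, -0.93, 0, 0, 0, 0, 0.7, -0.93, 0, 0, 0, 0, 0.7, -0.93, 0, 0, 0, 0, 0.7, -0.93, 0, 0, 0, 0, 0.7, -0.93, 0, 0, 0, 0, 0.7, -0.93, 0, 0, 0, 0, 0.7, -0.93, 0, 0, 0, 0, 0.7, -0.93, 0, 0, 0, 0, 0.7, -0.93, 0, 0, 0, 0]
}}

```text
clock: 2.02
tcp_pos: [0.5091, -0.2098, 0.306]
tool_rot: [[1.0, -0.021, -0.001], [-0.021, -1.0, 0.0], [-0.001, -0.0, -1.0]]
contact_force: [-0.9, -0.2, -0.1]
finger_gap: 0.997
```

```bash
python3 -c "
from h import *
snap('wrist','w0');print(load('w0')[0]); go([.422,.288,.2],-.02)"
```

```text
[[371.64829954   0.         324.69200945]
 [  0.         371.64829954 235.92380663]
 [  0.           0.           1.        ]]
turn [-0.07 -0.04  0.11]
t 2.1 p [ 0.5137 -0.2029  0.3059] yaw -0.012 z [ 0.003  0.005 -1.   ] F [3.7 4.1 0.4] gap 1.003
shift now-axes [ -3.92 -19.57   4.33] shift after-turn [ -4.06 -19.56   4.24] q [ 0.31  0.41  0.03  1.69 -0.02  1.04 -1.24]
```

{"op": "drive_tool", "data": {
  "motion": [-0.2, -0.98, 0, 0, 0, 0, -0.2, -0.98, 0, 0, 0, 0, -0.2, -0.98, 0, 0, 0, 0, -0.2, -0.98, 0, 0, 0, 0, -0.2, -0.98, 0, 0, 0, 0, -0.2, -0.98, 0, 0, 0, 0, -0.2, -0.98, 0, 0, 0, 0, -0.2, -0.98, 0, 0, 0, 0, -0.2, -0.98, 0, 0, 0, 0, -0.2, -0.98, 0, 0, 0, 0, -0.2, -0.98, 0, 0, 0, 0, -0.2, -0.98, 0, 0, 0, 0, -0.2, -0.98, 0.2, 0, 0, 0, -0.2, -0.98, 0.5, 0, 0, 0, -0.2, -0.98, 0.5, 0, 0, 0, -0.2, -0.98, 0.5, 0, 0, 0, -0.2, -0.98, 0.6, 0, 0, 0, -0.2, -0.98, 0.6, 0, 0, 0, -0.2, -0.98, 0.6, 0, 0, 0, -0.2, -0.98, 0.6, 0, 0, 0]
}}

```text
clock: 3.73
tcp_pos: [0.4183, 0.2816, 0.2029]
tool_rot: [[1.0, -0.021, -0.0], [-0.021, -1.0, -0.0], [-0.0, 0.0, -1.0]]
contact_force: [-0.3, -0.1, -0.1]
finger_gap: 0.997
```

{"op": "drive_tool", "data": {
  "motion": [0, 0, 0, 0, 0, 0, 0, 0, 0, 0, 0, 0, 0, 0, 0, 0, 0, 0]
}}

```text
clock: 3.98
tcp_pos: [0.4189, 0.2799, 0.2037]
tool_rot: [[1.0, -0.021, -0.0], [-0.021, -1.0, -0.001], [-0.0, 0.001, -1.0]]
contact_force: [0.4, -0.8, -0.5]
finger_gap: 1.002
```

```bash
python3 -c "
from h import *
snap('wrist','w1'); go([.422,.288,.066],-.02); print(w2px('w1',[[.4565,.287,.1],[.3745,.289,.1],[.463,.287,.11],[.352,.43,.06]],True)); print(w2px('w0',[[.6674,.0342,.289],[.6745,-.1457,.289],[.4630,-.055,.116],[.4445,-.178,.116],[.4785,-.265,.116],[.585,-.348,.018]],True))"
```

```text
turn [ 0.01 -0.01 -0.03]
t 4.0 p [0.4193 0.2795 0.2041] yaw -0.0221 z [ 0.    -0.001 -1.   ] F [ 0.4 -0.2  0.2] gap 1.0
shift now-axes [ 0.1  -0.35  5.52] shift after-turn [ 0.1  -0.34  5.52] q [-0.56  0.46 -0.12  1.95  0.08  0.74 -2.32]
[[313.5 181. ]
 [314.  294.4]
 [312.8 172.7]
 [161.7 298.3]]
[[-46.6  45.6]
 [183.8 -52.1]
 [172.5 260.4]
 [293.8 277.5]
 [384.5 241.9]
 [440.6 131.2]]
```

View pics/w1.png

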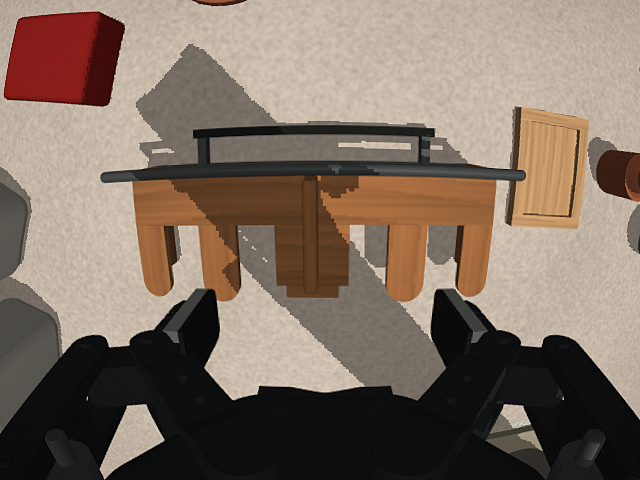

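View pics/w0.png

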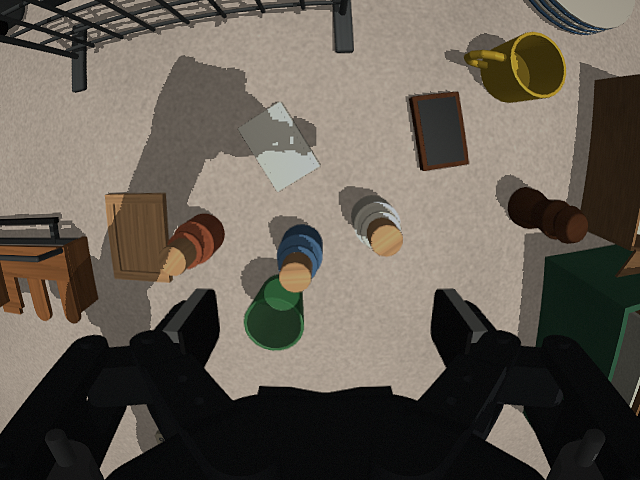

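w1 shows the rib top at about x=311, rows 178–290, within 3 px of the prediction. w0 shows the jar stoppers (175,262), (295,277), (387,238) and the slate (439,130), also within 4 px. Descending to grip the rack.

{"op": "drive_tool", "data": {
  "motion": [0.03, -0.12, 0.9, 0, 0, 0, 0.03, -0.12, 0.9, 0, 0, 0, 0.04, -0.13, 0.9, 0, 0, 0, 0, 0, 0.9, 0, 0, 0, 0, 0, 0.9, 0, 0, 0, 0, 0, 0.6, 0, 0, 0, 0, 0, 0.38, 0, 0, 0, 0, 0, 0, 0, 0, 0, 0, 0, 0, 0, 0, 0]
}}

```text
clock: 4.78
tcp_pos: [0.422, 0.2894, 0.0673]
tool_rot: [[1.0, -0.022, 0.0], [-0.022, -1.0, -0.0], [0.0, 0.0, -1.0]]
contact_force: [-0.1, 0.9, 0.2]
finger_gap: 1.001
```

{"op": "drive_tool", "data": {
  "motion": [0, 0, 0, 0, 0, 0, 0, 0, 0, 0, 0, 0, 0, 0, 0, 0, 0, 0, 0, 0, 0, 0, 0, 0, 0, 0, 0, 0, 0, 0, 0, 0, 0, 0, 0, 0, 0, 0, 0, 0, 0, 0, 0, 0, 0, 0, 0, 0, 0, 0, 0, 0, 0, 0, 0, 0, 0, 0, 0, 0],
  "claw": 0,
  "squeeze": 60
}}

```text
clock: 5.62
tcp_pos: [0.4216, 0.2902, 0.0672]
tool_rot: [[1.0, -0.02, 0.001], [-0.02, -1.0, 0.0], [0.001, -0.0, -1.0]]
contact_force: [-0.5, -0.9, 5.1]
finger_gap: 0.107
```

```bash
python3 -c "
from h import *
go([.4,.2,.25],.034)"
```

```text
turn [-0.01 -0.01 -0.78]
t 5.6 p [0.4216 0.2902 0.0672] yaw -0.0204 z [ 0.001  0.    -1.   ] F [-0.5 -0.9  5.1] gap 0.107
shift now-axes [-0.79  3.62 -7.32] shift after-turn [-0.99  3.58 -7.31] q [-0.6   0.69 -0.08  2.03  0.13  0.42 -2.37]
```

{"op": "drive_tool", "data": {
  "motion": [0, 0, -0.4, 0, 0, 0, 0, 0, -0.8, 0, 0, 0, 0, 0, -0.9, 0, 0, 0, 0, 0, -0.9, 0, 0, -0.13, 0, 0, -0.9, 0, 0, -0.13, 0, 0, -0.9, 0, 0, -0.13, 0, 0, -0.9, 0, 0, -0.13, 0, 0, -0.9, 0, 0, -0.13, 0, 0, -0.9, 0, 0, -0.13, 0, 0, -0.7, 0, 0, 0, 0, 0, -0.4, 0, 0, 0]
}}

```text
clock: 6.53
tcp_pos: [0.4213, 0.29, 0.2838]
tool_rot: [[0.999, 0.034, 0.001], [0.034, -0.999, 0.001], [0.001, -0.001, -1.0]]
contact_force: [-0.6, -0.5, -4.8]
finger_gap: 0.107
```

{"op": "drive_tool", "data": {
  "motion": [0.0, 0.4, 0, 0, 0, 0, 0.0, 0.8, 0, 0, 0, 0, 0.1, 0.9, 0, 0, 0, 0, 0.2, 0.9, 0, 0, 0, 0, 0.3, 0.9, 0, 0, 0, 0, 0.4, 0.9, 0, 0, 0, 0, 0.4, 0.9, 0, 0, 0, 0, 0.5, 0.9, 0, 0, 0, 0, 0.5, 0.9, 0, 0, 0, 0, 0.5, 0.9, 0, 0, 0, 0, 0.5, 0.9, 0, 0, 0, 0, 0.5, 0.9, 0, 0, 0, 0, 0.5, 0.9, 0, 0, 0, 0, 0.5, 0.9, 0, 0, 0, 0, 0.4, 0.7, 0, 0, 0, 0, 0.4, 0.5, 0, 0, 0, 0, 0.3, 0.3, 0, 0, 0, 0, 0.1, 0.1, 0, 0, 0, 0, 0, 0, 0, 0, 0, 0]
}}

```text
clock: 8.12
tcp_pos: [0.5848, -0.0451, 0.2808]
tool_rot: [[0.999, 0.033, -0.002], [0.033, -0.999, 0.0], [-0.002, -0.0, -1.0]]
contact_force: [0.6, 0.5, -4.4]
finger_gap: 0.11
```

```bash
python3 -c "
from h import *
snap('top','t2');snap('wrist','w2');go([.642,-.057,.282],.034)
im=load('t2')[3]; a=cv2.resize(im[130:300,240:480],(800,567),interpolation=cv2.INTER_CUBIC); cv2.imwrite('pics/t2c.png',a)"
```

```text
turn [-0.02  0.03  0.02]
t 8.2 p [ 0.5843 -0.0433  0.2813] yaw 0.0353 z [-0.002  0.001 -1.   ] F [ 0.2  0.6 -5.8] gap 0.106
shift now-axes [ 2.29  0.63 -0.03] shift after-turn [ 2.29  0.62 -0.03] q [ 0.06  0.48 -0.06  1.64  0.03  1.02 -1.54]
```

View pics/w2.png

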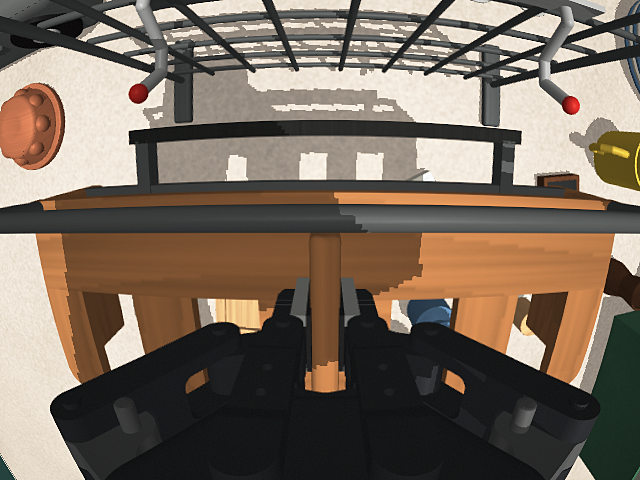

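w2 shows the red tips at (139,93) and (571,105) and the held bar level at row ~218. The rib is at column 325. Next I triangulate the tips.

```bash
python3 - <<'E'
from h import *
def ray(n,uv,fish):
    K,R,t,_=load(n); a=px2w(n,[uv],0.2,fish)[0]; c=-R.T@t; return c,(a-c)/np.linalg.norm(a-c)
def tri(obs):
    A=0;b=0
    for n,uv,f in obs:
        c,d=ray(n,uv,f); M=np.eye(3)-np.outer(d,d); A=A+M; b=b+M@c
    p=np.linalg.solve(A,b); print(p.round(4),[ (w2px(n,p,f)[0]-uv).round(1).tolist() for n,uv,f in obs]); return p
c=lambda u,v:np.array([u/2.192+165-.25,v/2.189+150-.25]); s=lambda u,v:np.array([u/2.5+119.7,v/2.5+159.7])
L=tri([('top0',c(352,100),0),('scene0',s(556,218),0),('w2',np.array([139,93]),1)])
R=tri([('top0',c(514,91),0),('scene0',s(385,301),0),('w2',np.array([571,105]),1)])
print('yaw',-(L-R)[0]/(L-R)[1],'mid',(L+R)/2,'hook_mid',(L+R)/2+np.array([.018,.0006,0]))
print('bar',px2w('w2',[[325,218]],.324,True), px2w('w2',[[110,218],[540,218]],.324,True))
E
```

```text
[0.6685 0.0339 0.2866] [[0.2, -0.2], [0.1, 0.1], [-0.7, 2.4]]
[ 0.6745 -0.1465  0.286 ] [[0.2, -0.0], [0.3, 0.0], [0.2, 1.0]]
yaw 0.03295189719057424 mid [ 0.67151551 -0.05631877  0.28631815] hook_mid [ 0.68951551 -0.05571877  0.28631815]
bar [[ 0.6283 -0.0421  0.324 ]] [[ 0.6266  0.0253  0.324 ]
 [ 0.6313 -0.1094  0.324 ]]
```

View pics/t2c.png

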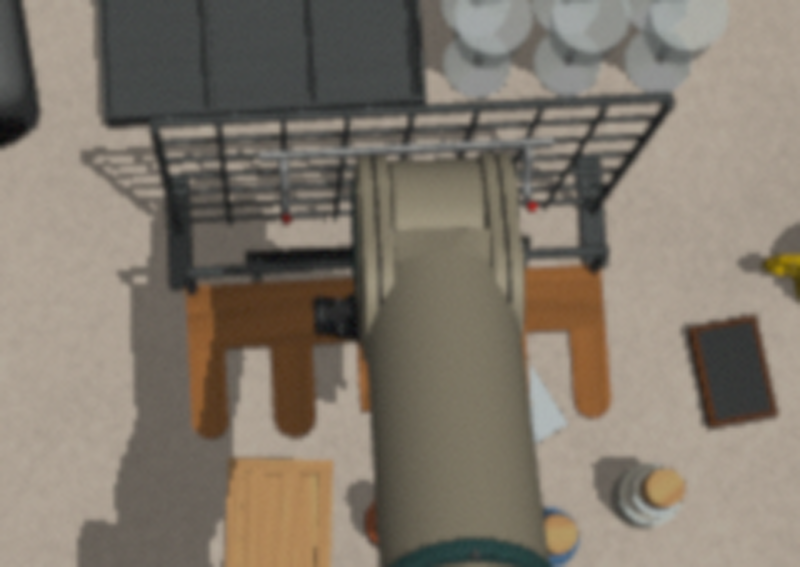

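{"op": "drive_tool", "data": {
  "motion": [0.2, 0.1, 0, 0, 0, 0, 0.3, 0.1, 0, 0, 0, 0, 0.35, 0.1, 0, 0, 0, 0, 0.4, 0.1, 0, 0, 0, 0, 0.4, 0.1, 0, 0, 0, 0, 0.35, 0.08, 0, 0, 0, 0, 0.25, 0.05, 0, 0, 0, 0, 0.08, 0, 0, 0, 0, 0, 0, 0, 0, 0, 0, 0, 0, 0, 0, 0, 0, 0, 0, 0, 0, 0, 0, 0]
}}

```text
clock: 9.13
tcp_pos: [0.6386, -0.058, 0.2778]
tool_rot: [[0.999, 0.034, -0.015], [0.034, -0.999, 0.001], [-0.015, -0.001, -1.0]]
contact_force: [-6.8, -0.1, -12.3]
finger_gap: 0.107
```

```bash
python3 -c "
from h import *
snap('wrist','w3');go([.643,-.057,.282],.034)
"
```

```text
turn [-0.02  0.22  0.01]
t 9.2 p [ 0.6386 -0.058   0.2779] yaw 0.0344 z [-0.015  0.001 -1.   ] F [ -7.5  -0.6 -11.8] gap 0.105
shift now-axes [ 0.17 -0.03 -0.17] shift after-turn [ 0.18 -0.03 -0.17] q [ 0.08  0.58 -0.05  1.47  0.03  1.11 -1.52]
```

View pics/w3.png

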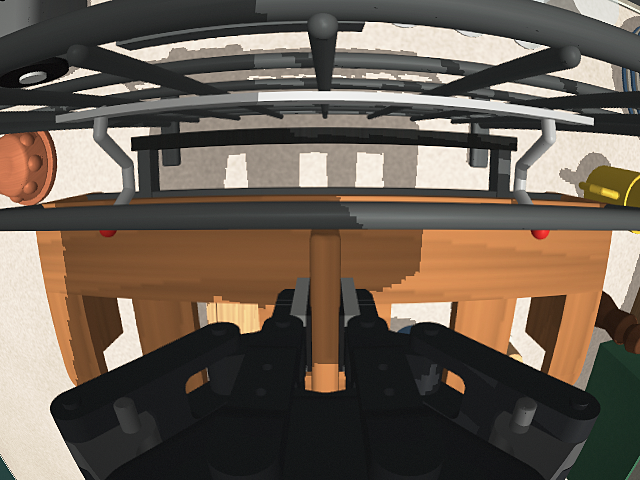

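```bash
python3 -c "
from h import *
K,R,t,_=load('w3'); print('cam',-R.T@t, R.round(3)); s=r.sense(); print(s['torque'],s['contact_force'],s['tcp_pos'])
for z in(.355,.29): print(z,px2w('w3',[[57,121],[590,121],[325,100],[100,97],[548,97],[125,170],[520,170],[322,25],[570,55],[80,55],[133,143],[517,143]],z,True).tolist())
"
```

```text
cam [ 0.70625143 -0.05540688  0.42101176] [[ 0.035 -0.999 -0.001]
 [-0.962 -0.034  0.272]
 [-0.272 -0.008 -0.962]]
[ 0.17612804  2.02365244 -0.01767861] [ -7.458881    -0.62287873 -11.75723758] [ 0.63860583 -0.05799778  0.27785643]
0.355 [[0.7109, 0.0015, 0.355], [0.7146, -0.1108, 0.355], [0.7122, -0.0552, 0.355], [0.7147, -0.0104, 0.355], [0.7177, -0.0991, 0.355], [0.6997, -0.0163, 0.355], [0.7023, -0.0936, 0.355], [0.7261, -0.0542, 0.355], [0.7277, -0.1047, 0.355], [0.7243, -0.0046, 0.355], [0.7049, -0.0184, 0.355], [0.7075, -0.0923, 0.355]]
0.29 [[0.7154, 0.0575, 0.29], [0.7229, -0.1654, 0.29], [0.7181, -0.0549, 0.29], [0.7229, 0.0339, 0.29], [0.7289, -0.1421, 0.29], [0.6932, 0.0222, 0.29], [0.6984, -0.1311, 0.29], [0.7456, -0.0529, 0.29], [0.7489, -0.1532, 0.29], [0.742, 0.0454, 0.29], [0.7036, 0.018, 0.29], [0.7087, -0.1286, 0.29]]
```

The shelf's back edge has wedged under the hooks' sloping tips, because I lifted the rack too high. The hooks have to pass between bar and shelf, so the bar axis should enter at about z = 0.301 (TCP 0.258). Backing off.

{"op": "drive_tool", "data": {
  "motion": [-0.2, 0, 0, 0, 0, 0, -0.4, 0, 0, 0, 0, 0, -0.5, 0, 0, 0, 0, 0, -0.5, 0, 0, 0, 0, 0, -0.4, 0, 0.2, 0, 0, 0, 0, 0, 0.4, 0, 0, 0, 0, 0, 0.3, 0, 0, 0, 0, 0, 0.05, 0, 0, 0, 0, 0, 0, 0, 0, 0, 0, 0, 0, 0, 0, 0]
}}

```text
clock: 10.02
tcp_pos: [0.595, -0.0599, 0.2579]
tool_rot: [[0.999, 0.034, 0.001], [0.034, -0.999, 0.0], [0.001, -0.0, -1.0]]
contact_force: [0.5, 0.2, -3.7]
finger_gap: 0.11
```

```bash
python3 - <<'E'
from h import *
snap('wrist','w4');go([.643,-.0565,.258],.034)
im=load('w4')[3];g=cv2.cvtColor(im,cv2.COLOR_BGR2GRAY).astype(int)
a=load('w2')[3]
print('diff of rack region vs w2',[(abs(im[y:y+20,x:x+40].astype(int)-a[y:y+20,x:x+40]).mean().round(1)) for x,y in((100,240),(500,240),(300,200),(200,200),(320,360))])
for c in(100,325,540):
    print(c,g[170:260:3,c].tolist()); print(c,cv2.cvtColor(a,cv2.COLOR_BGR2GRAY)[170:260:3,c].tolist())
E
```

```text
turn [ 0.   -0.01  0.  ]
t 10.1 p [ 0.595  -0.06    0.2582] yaw 0.0341 z [ 0.001 -0.    -1.   ] F [ 0.4 -0.3 -3.8] gap 0.109
shift now-axes [ 1.92 -0.07  0.01] shift after-turn [ 1.92 -0.07  0.01] q [ 0.09  0.52 -0.05  1.64  0.03  0.98 -1.51]
diff of rack region vs w2 [np.float64(1.6), np.float64(3.8), np.float64(11.0), np.float64(7.4), np.float64(5.8)]
100 [233, 230, 225, 235, 235, 236, 233, 127, 58, 57, 51, 83, 44, 54, 57, 60, 60, 57, 54, 51, 43, 83, 83, 84, 83, 81, 83, 83, 85, 89]
100 [234, 231, 238, 234, 234, 153, 49, 57, 57, 60, 83, 79, 82, 45, 55, 59, 58, 59, 56, 55, 49, 70, 83, 82, 81, 84, 82, 86, 88, 88]
325 [241, 242, 233, 239, 243, 213, 66, 65, 61, 95, 92, 49, 56, 59, 64, 76, 61, 56, 53, 49, 52, 61, 71, 85, 91, 91, 91, 91, 90, 91]
325 [245, 249, 245, 194, 65, 62, 63, 64, 93, 88, 89, 87, 50, 58, 59, 63, 73, 61, 56, 52, 48, 64, 67, 84, 89, 90, 91, 90, 90, 91]
540 [231, 230, 233, 229, 121, 158, 26, 31, 58, 58, 106, 151, 37, 73, 85, 94, 99, 98, 91, 86, 102, 149, 148, 147, 149, 150, 148, 131, 130, 136]
540 [234, 177, 45, 28, 28, 27, 63, 58, 59, 105, 147, 153, 164, 53, 76, 86, 95, 100, 96, 91, 83, 131, 149, 149, 151, 150, 134, 131, 134, 139]
```

{"op": "drive_tool", "data": {
  "motion": [0.1, 0, 0, 0, 0.3, 0, 0.2, 0, 0, 0, 0.3, 0, 0.3, -0.05, 0, 0, 0, 0, 0.4, -0.05, 0, 0, 0, 0, 0.35, 0, 0, 0, 0, 0, 0.3, 0, 0, 0, 0, 0, 0.15, 0, 0, 0, 0, 0, 0.05, 0, 0, 0, 0, 0, 0, 0, 0, 0, 0, 0, 0, 0, 0, 0, 0, 0]
}}

```text
clock: 10.9
tcp_pos: [0.6398, -0.0561, 0.2596]
tool_rot: [[0.999, 0.034, 0.041], [0.034, -0.999, 0.001], [0.041, -0.0, -0.999]]
contact_force: [0.4, 0.3, -3.9]
finger_gap: 0.107
```

```bash
python3 -c "
from h import *
snap('wrist','w5');go([.643,-.0565,.258],.034)
"
```

```text
turn [ 0.   -0.59 -0.  ]
t 10.9 p [ 0.6398 -0.0561  0.2597] yaw 0.0338 z [ 0.041  0.001 -0.999] F [-0.1  0.3 -5.5] gap 0.102
shift now-axes [0.13 0.02 0.07] shift after-turn [0.13 0.02 0.07] q [ 0.08  0.57 -0.05  1.55  0.03  0.99 -1.52]
```

View pics/w5.png

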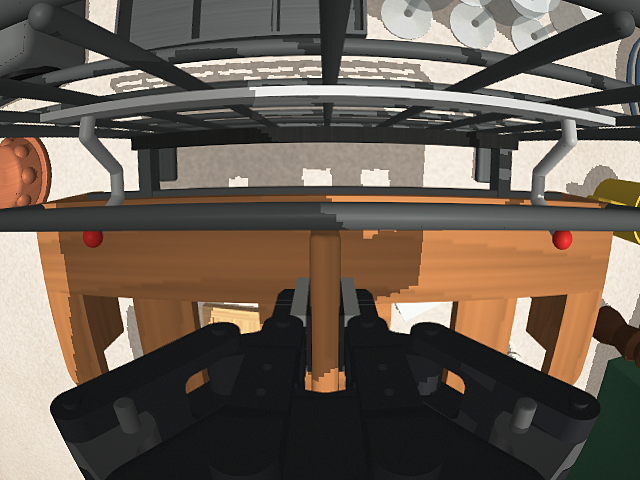

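w5: the hooks now lie between bar and shelf, tips (92,238)/(562,239) in front of the bar, seats beneath, no contact force. Lowering.

{"op": "drive_tool", "data": {
  "motion": [0, 0, 0.15, 0, 0, 0, 0, 0, 0.25, 0, 0, 0, 0, 0, 0.25, 0, 0, 0, 0, 0, 0.2, 0, 0, 0, 0, 0, 0.1, 0, 0, 0, 0, 0, 0.05, 0, 0, 0, 0, 0, 0, 0, 0, 0, 0, 0, 0, 0, 0, 0]
}}

```text
clock: 11.62
tcp_pos: [0.6414, -0.056, 0.2349]
tool_rot: [[0.999, 0.034, 0.042], [0.034, -0.999, 0.001], [0.042, 0.0, -0.999]]
contact_force: [1.0, -1.0, -4.7]
finger_gap: 0.103
```

{"op": "drive_tool", "data": {
  "motion": [0, 0, 0.05, 0, 0, 0, 0, 0, 0.05, 0, 0, 0, 0, 0, 0, 0, 0, 0, 0, 0, 0, 0, 0, 0]
}}

```text
clock: 11.95
tcp_pos: [0.6421, -0.0559, 0.2328]
tool_rot: [[0.998, 0.034, 0.044], [0.034, -0.999, 0.001], [0.044, -0.0, -0.999]]
contact_force: [1.4, 0.1, -3.5]
finger_gap: 0.106
```

{"op": "drive_tool", "data": {
  "motion": [0, 0, 0.05, 0, 0, 0, 0, 0, 0.05, 0, 0, 0, 0, 0, 0, 0, 0, 0, 0, 0, 0, 0, 0, 0]
}}

```text
clock: 12.28
tcp_pos: [0.6428, -0.0559, 0.2306]
tool_rot: [[0.998, 0.034, 0.045], [0.034, -0.999, 0.001], [0.045, 0.0, -0.999]]
contact_force: [4.6, 0.5, -0.9]
finger_gap: 0.11
```

{"op": "drive_tool", "data": {
  "motion": [0.08, 0, 0, 0, 0, 0, 0.08, 0, 0, 0, 0, 0, 0, 0, 0, 0, 0, 0, 0, 0, 0, 0, 0, 0]
}}

```text
clock: 12.62
tcp_pos: [0.6445, -0.0559, 0.2291]
tool_rot: [[0.999, 0.034, 0.039], [0.034, -0.999, 0.001], [0.039, -0.0, -0.999]]
contact_force: [0.7, -0.6, -3.3]
finger_gap: 0.11
```

{"op": "drive_tool", "data": {
  "motion": [0.02, 0, 0.05, 0, 0, 0, 0, 0, 0.05, 0, 0, 0, 0, 0, 0, 0, 0, 0, 0, 0, 0, 0, 0, 0]
}}

```text
clock: 12.95
tcp_pos: [0.6457, -0.0558, 0.2272]
tool_rot: [[0.999, 0.034, 0.041], [0.034, -0.999, 0.001], [0.041, 0.0, -0.999]]
contact_force: [1.2, 0.8, -4.6]
finger_gap: 0.11
```

{"op": "drive_tool", "data": {
  "motion": [0.02, 0, 0.05, 0, 0, 0, 0, 0, 0.05, 0, 0, 0, 0, 0, 0, 0, 0, 0, 0, 0, 0, 0, 0, 0]
}}

```text
clock: 13.28
tcp_pos: [0.6466, -0.0559, 0.2255]
tool_rot: [[0.999, 0.034, 0.042], [0.034, -0.999, 0.001], [0.042, 0.0, -0.999]]
contact_force: [-2.5, 0.2, -0.8]
finger_gap: 0.106
```

{"op": "drive_tool", "data": {
  "motion": [0, 0, 0.05, 0, 0, 0, 0, 0, 0.05, 0, 0, 0, 0, 0, 0, 0, 0, 0, 0, 0, 0, 0, 0, 0]
}}

```text
clock: 13.62
tcp_pos: [0.6467, -0.0558, 0.2236]
tool_rot: [[0.999, 0.034, 0.042], [0.034, -0.999, 0.001], [0.042, 0.0, -0.999]]
contact_force: [-4.7, 0.3, 4.9]
finger_gap: 0.107
```

{"op": "drive_tool", "data": {
  "motion": [-0.04, 0, 0.03, 0, 0, 0, -0.02, 0, 0.03, 0, 0, 0, 0, 0, 0, 0, 0, 0, 0, 0, 0, 0, 0, 0, 0, 0, 0, 0, 0, 0]
}}

```text
clock: 14.03
tcp_pos: [0.6467, -0.0558, 0.2231]
tool_rot: [[0.998, 0.034, 0.046], [0.034, -0.999, 0.001], [0.046, 0.0, -0.999]]
contact_force: [-3.1, -0.3, 7.9]
finger_gap: 0.105
```

```bash
python3 -c "
from h import *
snap('wrist','w6');snap('scene','s6',(200,150,440,330),3.33);go([.643,-.0565,.258],.034)
"
```

```text
turn [ 0.   -0.66 -0.01]
t 14.1 p [ 0.6467 -0.0558  0.2231] yaw 0.0335 z [ 0.046  0.001 -0.999] F [-3.5  0.2  8.7] gap 0.106
shift now-axes [-0.08  0.02 -1.4 ] shift after-turn [-0.15  0.02 -1.4 ] q [ 0.08  0.61 -0.05  1.58  0.03  0.91 -1.52]
```

View pics/w6.png

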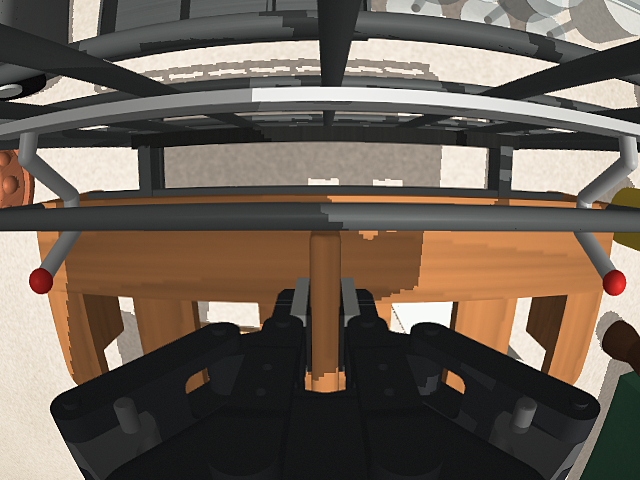

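w6: both hooks cup the bar, tips at (41,281) and (614,283), and the hooks carry about 13 N (Fz +8.7 N plus the rack's weight). Tug done; easing off and letting go.

{"op": "drive_tool", "data": {
  "motion": [0, 0, -0.05, 0, 0, 0, 0, 0, -0.05, 0, 0, 0, 0, 0, 0, 0, 0, 0, 0, 0, 0, 0, 0, 0]
}}

```text
clock: 14.47
tcp_pos: [0.6466, -0.0558, 0.2243]
tool_rot: [[0.998, 0.034, 0.045], [0.034, -0.999, 0.001], [0.045, 0.0, -0.999]]
contact_force: [0.9, 0.5, 3.0]
finger_gap: 0.112
```

{"op": "drive_tool", "data": {
  "motion": [0, 0, 0, 0, 0, 0, 0, 0, 0, 0, 0, 0, 0, 0, 0, 0, 0, 0, 0, 0, 0, 0, 0, 0, 0, 0, 0, 0, 0, 0, 0, 0, 0, 0, 0, 0],
  "claw": 0.5
}}

```text
clock: 14.97
tcp_pos: [0.6451, -0.0558, 0.2232]
tool_rot: [[0.999, 0.034, 0.041], [0.034, -0.999, 0.001], [0.041, -0.0, -0.999]]
contact_force: [-0.8, 0.2, 0.6]
finger_gap: 0.498
```

{"op": "drive_tool", "data": {
  "motion": [-0.01, 0, -0.3, 0, -0.3, 0, -0.01, 0, -0.5, 0, -0.36, 0, 0, 0, -0.8, 0, 0, 0, 0, 0, -0.8, 0, 0, 0, -0.3, 0, -0.8, 0, 0, 0, -0.9, 0, -0.6, 0, 0, 0, -0.9, 0, 0, 0, 0, 0, -0.9, 0, 0, 0, 0, 0, -0.9, 0, 0, 0, 0, 0, -0.9, 0, 0, 0, 0, 0, -0.9, 0, 0, 0, 0, 0, -0.9, 0, 0, 0, 0, 0, -0.6, 0, 0, 0, 0, 0, -0.3, 0, 0, 0, 0, 0, 0, 0, 0, 0, 0, 0]
}}

```text
clock: 16.22
tcp_pos: [0.4559, -0.0624, 0.3196]
tool_rot: [[0.999, 0.033, -0.004], [0.033, -0.999, -0.0], [-0.004, 0.0, -1.0]]
contact_force: [0.0, 0.3, -0.2]
finger_gap: 0.5
```

```bash
python3 -c "
from h import *
snap('wrist','w7');go([.4635,-.055,.22],.034)
print(w2px('w7',[[.463,-.0548,.116],[.4445,-.178,.116],[.4785,-.265,.116]],True))
"
```

```text
turn [ 0.    0.04 -0.  ]
t 16.3 p [ 0.4574 -0.0623  0.3196] yaw 0.0338 z [-0.003 -0.    -1.   ] F [ 0.4 -0.2  1.2] gap 0.503
shift now-axes [ 0.27 -0.28  3.98] shift after-turn [ 0.26 -0.28  3.98] q [ 0.12  0.26 -0.06  1.89  0.02  1.   -1.48]
[[317.4 199.9]
 [441.2 223.6]
 [520.5 195.4]]
```

View pics/w7.png

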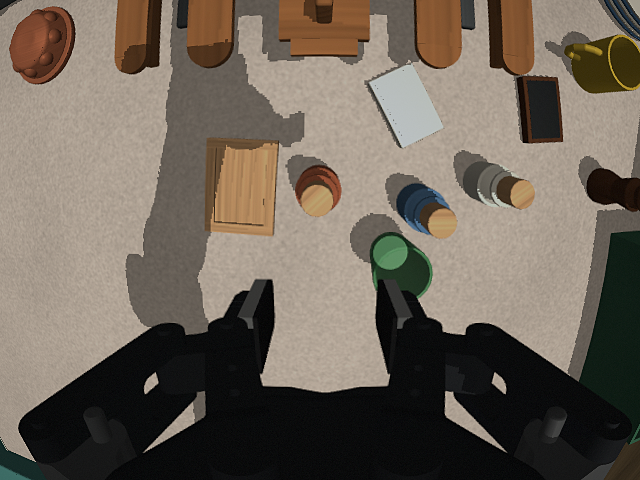

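w7: the rack hangs free and the stoppers match the predictions: brown (317,200), blue (441,222), white (516,192). I'll check the prong tips numerically while descending on brown.

{"op": "drive_tool", "data": {
  "motion": [0.08, -0.1, 0.4, 0, 0, 0, 0.08, -0.1, 0.8, 0, 0, 0, 0.07, -0.09, 0.95, 0, 0, 0, 0, 0, 0.95, 0, 0, 0, 0, 0, 0.95, 0, 0, 0, 0, 0, 0.95, 0, 0, 0, 0, 0, 0.95, 0, 0, 0, 0, 0, 0.95, 0, 0, 0, 0, 0, 0.95, 0, 0, 0, 0, 0, 0.8, 0, 0, 0, 0, 0, 0.5, 0, 0, 0, 0, 0, 0.23, 0, 0, 0, 0, 0, 0, 0, 0, 0, 0, 0, 0, 0, 0, 0],
  "claw": 0.65
}}

```text
clock: 17.43
tcp_pos: [0.4625, -0.0547, 0.0846]
tool_rot: [[0.999, 0.034, -0.004], [0.034, -0.999, -0.0], [-0.004, -0.0, -1.0]]
contact_force: [0.7, -0.5, 0.5]
finger_gap: 0.649
```

```bash
python3 -c "
from h import *
go([.463,-.0548,.085],.034)
R=np.array([[.9994,-.034],[.034,.9994]])
for y in(.1395,.078,-.078,-.1395):
    q=R@[-.056,y]+[.636,-.0562]; print(y,w2px('w7',[q[0],q[1],.218],True))
"
```

```text
turn [-0.    0.05  0.  ]
t 17.4 p [ 0.4625 -0.0547  0.0846] yaw 0.0341 z [-0.004 -0.    -1.   ] F [ 0.7 -0.5  0.5] gap 0.649
shift now-axes [ 0.02  0.   -0.02] shift after-turn [ 0.02  0.   -0.02] q [ 0.08  0.62 -0.04  2.14  0.06  0.38 -1.54]
0.1395 [[130.1  67.8]]
0.078 [[209.2  57.1]]
-0.078 [[441.3  57.1]]
-0.1395 [[520.2  67.8]]
```

{"op": "drive_tool", "data": {
  "motion": [0, 0, 0, 0, 0, 0, 0, 0, 0, 0, 0, 0, 0, 0, 0, 0, 0, 0, 0, 0, 0, 0, 0, 0, 0, 0, 0, 0, 0, 0, 0, 0, 0, 0, 0, 0],
  "claw": 0,
  "squeeze": 40
}}

```text
clock: 17.93
tcp_pos: [0.4626, -0.0548, 0.0857]
tool_rot: [[0.999, 0.034, -0.002], [0.034, -0.999, -0.0], [-0.002, 0.0, -1.0]]
contact_force: [-0.3, 0.7, 7.0]
finger_gap: 0.364
```

{"op": "drive_tool", "data": {
  "motion": [0, 0, -0.3, 0, 0, 0, 0, 0, -0.6, 0, 0, 0, 0, 0, -0.8, 0, 0, 0, 0, 0, -0.8, 0, 0, 0, 0, 0, -0.8, 0, 0, 0, 0.2, -0.2, -0.8, 0, 0, 0, 0.4, -0.5, -0.8, 0, 0, 0, 0.5, -0.6, -0.7, 0, 0, 0, 0.6, -0.7, -0.38, 0, 0, 0, 0.6, -0.7, 0, 0, 0, 0, 0.5, -0.6, 0, 0, 0, 0, 0.4, -0.5, 0, 0, 0, 0, 0.3, -0.31, 0, 0, 0, 0, 0, 0, 0, 0, 0, 0, 0, 0, 0, 0, 0, 0, 0, 0, 0, 0, 0, 0]
}}

```text
clock: 19.27
tcp_pos: [0.5452, 0.0494, 0.2337]
tool_rot: [[0.999, 0.033, -0.006], [0.033, -0.999, -0.001], [-0.006, 0.001, -1.0]]
contact_force: [-0.3, -0.9, -1.1]
finger_gap: 0.362
```

```bash
python3 -c "
from h import *
snap('wrist','w8');go([.6263,.0536,.234],.034)
R=np.array([[.9994,-.034],[.034,.9994]])
for y in(.126,.094,.062,.030):
    q=R@[-.03,y]+[.636,-.0562]; print(y,w2px('w8',[q[0],q[1],.218],True))
"
```

```text
turn [ 0.01  0.08 -0.03]
t 19.3 p [0.5453 0.0493 0.2337] yaw 0.0322 z [-0.005 -0.001 -1.   ] F [ 0.3  0.4 -1.3] gap 0.365
shift now-axes [ 3.24 -0.07 -0.03] shift after-turn [ 3.24 -0.06 -0.01] q [-0.1   0.48 -0.06  1.8   0.04  0.87 -1.72]
0.126 [[285.1 158.9]]
0.094 [[359.8 158.8]]
0.062 [[431.8 160.6]]
0.03 [[496.5 163.9]]
```

View pics/w8.png

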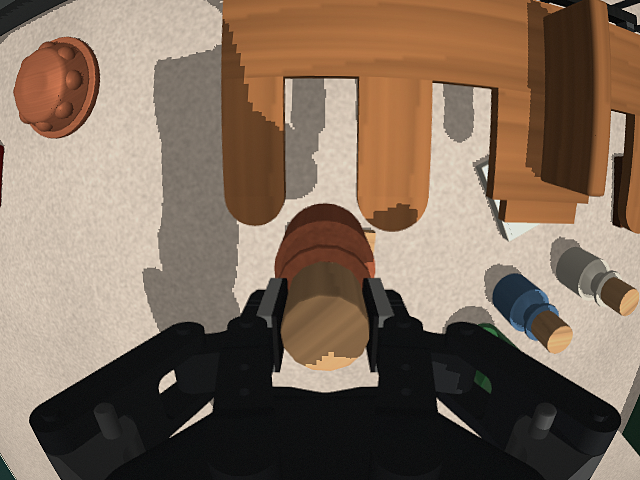

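w8: the slot 1 edges (285 and 358 at row 159) match the prediction within 2 px, and the jar is lined up. Inserting.

{"op": "drive_tool", "data": {
  "motion": [0.1, -0.04, 0, 0, 0, 0, 0.25, -0.03, 0, 0, 0, 0, 0.4, 0, 0, 0, 0, 0, 0.4, 0, 0, 0, 0, 0, 0.4, 0, 0, 0, 0, 0, 0.4, 0, 0, 0, 0, 0, 0.4, 0, 0, 0, 0, 0, 0.35, 0, 0, 0, 0, 0, 0.25, 0, 0, 0, 0, 0, 0.15, 0, 0, 0, 0, 0, 0.08, 0, 0, 0, 0, 0, 0, 0, 0, 0, 0, 0, 0, 0, 0, 0, 0, 0]
}}

```text
clock: 20.4
tcp_pos: [0.6253, 0.0552, 0.2334]
tool_rot: [[0.999, 0.034, -0.005], [0.034, -0.999, -0.0], [-0.005, 0.0, -1.0]]
contact_force: [0.3, 0.3, -1.2]
finger_gap: 0.364
```

```bash
python3 -c "
from h import *
go([.6263,.0536,.2285],.034)
"
```

```text
turn [ 0.    0.07 -0.  ]
t 20.4 p [0.6253 0.0552 0.2334] yaw 0.0339 z [-0.005 -0.    -1.   ] F [ 0.3  0.3 -1.2] gap 0.364
shift now-axes [0.04 0.07 0.2 ] shift after-turn [0.04 0.07 0.2 ] q [-0.1   0.6  -0.06  1.57  0.04  0.98 -1.7 ]
```

{"op": "drive_tool", "data": {
  "motion": [0.04, 0.05, 0, 0, 0, 0, 0.04, 0, 0.05, 0, 0, 0, 0.02, 0, 0.05, 0, 0, 0, 0, 0, 0.05, 0, 0, 0, 0, 0, 0, 0, 0, 0, 0, 0, 0, 0, 0, 0]
}}

```text
clock: 20.9
tcp_pos: [0.6259, 0.054, 0.2293]
tool_rot: [[0.999, 0.034, -0.009], [0.034, -0.999, -0.001], [-0.009, 0.0, -1.0]]
contact_force: [-5.1, -0.6, 0.4]
finger_gap: 0.357
```

{"op": "drive_tool", "data": {
  "motion": [0, 0, 0.05, 0, 0, 0, 0, 0, 0, 0, 0, 0, 0, 0, 0, 0, 0, 0]
}}

```text
clock: 21.15
tcp_pos: [0.6259, 0.0539, 0.2285]
tool_rot: [[0.999, 0.034, -0.009], [0.034, -0.999, -0.001], [-0.009, 0.0, -1.0]]
contact_force: [-5.7, -0.9, 2.9]
finger_gap: 0.365
```

{"op": "drive_tool", "data": {
  "motion": [-0.04, 0, 0, 0, 0, 0, 0, 0, 0, 0, 0, 0]
}}

```text
clock: 21.32
tcp_pos: [0.6258, 0.0539, 0.2285]
tool_rot: [[0.999, 0.034, -0.007], [0.034, -0.999, -0.0], [-0.007, 0.0, -1.0]]
contact_force: [-5.8, -0.4, 2.0]
finger_gap: 0.362
```

{"op": "drive_tool", "data": {
  "motion": [0, 0, 0, 0, 0, 0, 0, 0, 0, 0, 0, 0, 0, 0, 0, 0, 0, 0, 0, 0, 0, 0, 0, 0, 0, 0, -0.2, 0, 0, 0, 0, 0, -0.4, 0, 0, 0, 0, 0, -0.8, 0, 0, 0, 0, 0, -0.8, 0, 0, 0, 0, 0, -0.6, 0, 0, 0, -0.3, 0.3, 0, 0, 0, 0, -0.6, 0.7, 0, 0, 0, 0, -0.75, 0.9, 0, 0, 0, 0, -0.75, 0.9, 0, 0, 0, 0, -0.75, 0.9, 0, 0, 0, 0, -0.75, 0.9, 0, 0, 0, 0, -0.75, 0.9, 0, 0, 0, 0, -0.75, 0.9, 0, 0, 0, 0, -0.75, 0.9, 0, 0, 0, 0, -0.7, 0.8, 0, 0, 0, 0, -0.5, 0.6, 0, 0, 0, 0],
  "claw": 0.6
}}

```text
clock: 22.98
tcp_pos: [0.4485, -0.1719, 0.2994]
tool_rot: [[1.0, 0.031, -0.005], [0.031, -1.0, -0.001], [-0.005, 0.001, -1.0]]
contact_force: [1.3, -0.5, 0.6]
finger_gap: 0.598
```

{"op": "drive_tool", "data": {
  "motion": [-0.1, 0.2, 0, 0, 0, 0, 0, 0, 0, 0, 0, 0, 0, 0, 0, 0, 0, 0]
}}

```text
clock: 23.23
tcp_pos: [0.4494, -0.174, 0.2994]
tool_rot: [[0.999, 0.034, -0.003], [0.034, -0.999, 0.0], [-0.003, -0.0, -1.0]]
contact_force: [-0.1, 0.3, 0.3]
finger_gap: 0.601
```

```bash
python3 -c "
from h import *
snap('wrist','w9');snap('scene','s9',(170,170,410,350),3.33);go([.4445,-.178,.085],.034)
print(w2px('w9',[[.4445,-.178,.116],[.4785,-.265,.116]],True))
R=np.array([[.9994,-.034],[.034,.9994]])
q=R@[-.006,.11]+[.636,-.0562]; print('jar1 top in s9 crop',(w2px('s9',[[q[0],q[1],.144+.116]])-[170,170])*3.33,'base',(w2px('s9',[[q[0],q[1],.144]])-[170,170])*3.33)
"
```

```text
turn [-0.01  0.05  0.03]
t 23.3 p [ 0.4498 -0.1732  0.2993] yaw 0.0363 z [-0.003  0.001 -1.   ] F [-0.1  0.4  0.4] gap 0.598
shift now-axes [-0.19  0.19  8.57] shift after-turn [-0.22  0.18  8.57] q [ 0.32  0.31 -0.01  1.87  0.01  0.96 -1.23]
[[329.7 217.4]
 [426.8 184.5]]
jar1 top in s9 crop [[566.433 224.109]] base [[560.439 306.693]]
```

View pics/w9.png

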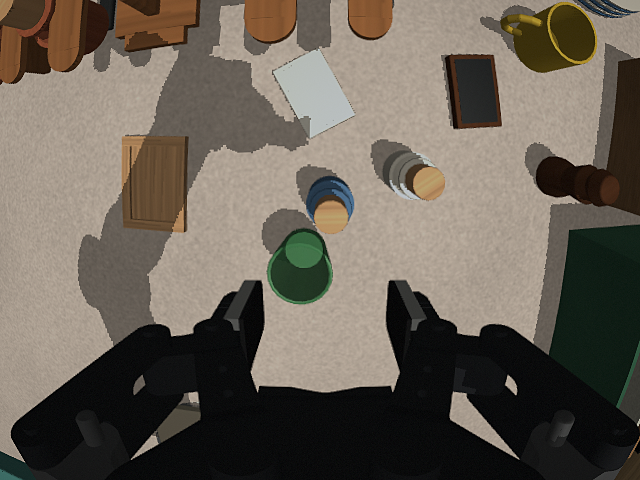

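View pics/s9.png

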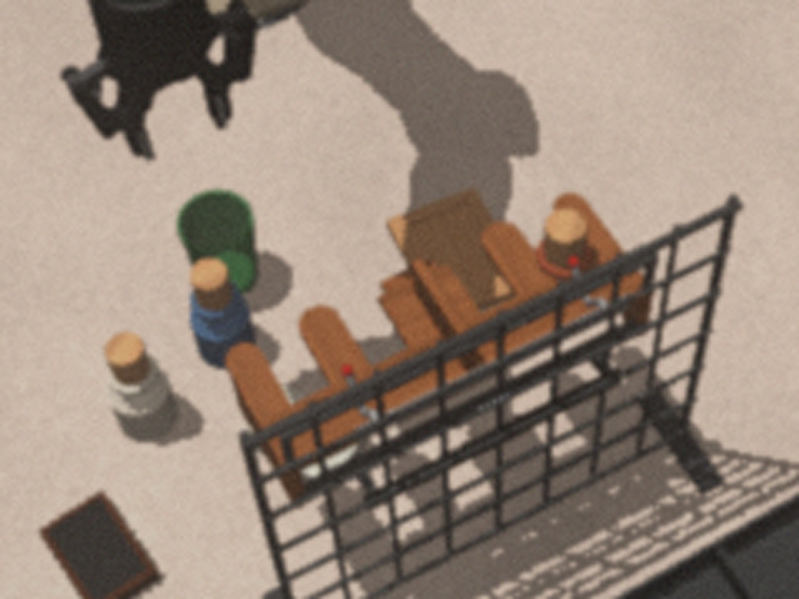

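s9: brown is home, stopper (567,224) against the predicted (566,224). w9: blue stopper (331,215) and white (428,182), both unmoved. Next, blue into slot 3.

{"op": "drive_tool", "data": {
  "motion": [-0.06, 0.06, 0.4, 0, 0, 0, -0.06, 0.06, 0.8, 0, 0, 0, -0.05, 0.06, 0.95, 0, 0, 0, 0, 0, 0.95, 0, 0, 0, 0, 0, 0.95, 0, 0, 0, 0, 0, 0.95, 0, 0, 0, 0, 0, 0.95, 0, 0, 0, 0, 0, 0.95, 0, 0, 0, 0, 0, 0.8, 0, 0, 0, 0, 0, 0.5, 0, 0, 0, 0, 0, 0.35, 0, 0, 0, 0, 0, 0, 0, 0, 0, 0, 0, 0, 0, 0, 0]
}}

```text
clock: 24.42
tcp_pos: [0.4443, -0.1786, 0.0854]
tool_rot: [[0.999, 0.035, -0.004], [0.035, -0.999, 0.0], [-0.004, -0.0, -1.0]]
contact_force: [-0.2, 0.2, 1.1]
finger_gap: 0.601
```

{"op": "drive_tool", "data": {
  "motion": [0, 0, 0, 0, 0, 0, 0, 0, 0, 0, 0, 0, 0, 0, 0, 0, 0, 0, 0, 0, 0, 0, 0, 0, 0, 0, 0, 0, 0, 0, 0, 0, 0, 0, 0, 0],
  "claw": 0
}}

```text
clock: 24.92
tcp_pos: [0.4448, -0.1795, 0.0865]
tool_rot: [[0.999, 0.034, -0.002], [0.034, -0.999, -0.001], [-0.002, 0.001, -1.0]]
contact_force: [1.1, 0.4, 6.7]
finger_gap: 0.367
```

```bash
python3 -c "
from h import *
go([.6316-.08,-.1024-.0027,.234],.034)
"
```

```text
turn [ 0.01  0.03 -0.  ]
t 24.9 p [ 0.4448 -0.1795  0.0865] yaw 0.034 z [-0.002 -0.001 -1.   ] F [1.1 0.4 6.7] gap 0.367
shift now-axes [ 4.36 -2.82 -5.91] shift after-turn [ 4.37 -2.83 -5.9 ] q [ 0.33  0.63 -0.01  2.11  0.02  0.4  -1.23]
```

{"op": "drive_tool", "data": {
  "motion": [0, 0, -0.3, 0, 0, 0, 0, 0, -0.6, 0, 0, 0, 0, 0, -0.8, 0, 0, 0, 0, 0, -0.8, 0, 0, 0, 0.2, -0.1, -0.8, 0, 0, 0, 0.4, -0.3, -0.8, 0, 0, 0, 0.6, -0.4, -0.8, 0, 0, 0, 0.7, -0.5, -0.7, 0, 0, 0, 0.7, -0.5, -0.36, 0, 0, 0, 0.7, -0.4, 0, 0, 0, 0, 0.5, -0.3, 0, 0, 0, 0, 0.4, -0.2, 0, 0, 0, 0, 0.16, -0.13, 0, 0, 0, 0, 0, 0, 0, 0, 0, 0, 0, 0, 0, 0, 0, 0, 0, 0, 0, 0, 0, 0]
}}

```text
clock: 26.25
tcp_pos: [0.5498, -0.1058, 0.2339]
tool_rot: [[0.999, 0.033, -0.006], [0.033, -0.999, -0.001], [-0.006, 0.0, -1.0]]
contact_force: [-0.7, -1.5, -1.7]
finger_gap: 0.356
```

```bash
python3 - <<'E'
from h import *
snap('wrist','w10');go([.6316,-.1024,.234],.034)
R=np.array([[.9994,-.034],[.034,.9994]])
for y in(-.030,-.062):
    q=R@[-.025,y]+[.636,-.0562]; print(y,w2px('w10',[q[0],q[1],.218],True))
im=load('w10')[3]; v=int(w2px('w10',[q[0],q[1],.218],True)[0][1])
row=im[v].astype(int); print(v,[(x,row[x].tolist()) for x in range(235,410,4)])
E
```

```text
turn [ 0.01  0.08 -0.02]
t 26.3 p [ 0.55   -0.1058  0.234 ] yaw 0.0325 z [-0.005 -0.001 -1.   ] F [-0.6 -0.2 -1.3] gap 0.363
shift now-axes [ 3.27 -0.03 -0.02] shift after-turn [ 3.27 -0.02  0.  ] q [ 0.15  0.5  -0.01  1.76  0.01  0.88 -1.41]
-0.03 [[286.7 145.7]]
-0.062 [[361.6 145.6]]
145 [(235, [44, 73, 112]), (239, [44, 73, 111]), (243, [42, 73, 111]), (247, [42, 71, 111]), (251, [43, 73, 112]), (255, [44, 74, 113]), (259, [43, 73, 111]), (263, [44, 73, 112]), (267, [45, 73, 113]), (271, [41, 73, 111]), (275, [44, 74, 112]), (279, [42, 73, 112]), (283, [44, 74, 114]), (287, [88, 99, 112]), (291, [122, 133, 143]), (295, [119, 131, 140]), (299, [124, 136, 147]), (303, [122, 134, 143]), (307, [123, 134, 144]), (311, [125, 136, 147]), (315, [119, 130, 140]), (319, [202, 221, 231]), (323, [195, 211, 224]), (327, [208, 224, 235]), (331, [203, 220, 231]), (335, [215, 228, 236]), (339, [212, 226, 236]), (343, [203, 220, 231]), (347, [205, 224, 233]), (351, [180, 198, 216]), (355, [114, 125, 134]), (359, [27, 46, 70]), (363, [75, 124, 190]), (367, [79, 134, 204]), (371, [80, 132, 202]), (375, [77, 129, 198]), (379, [77, 129, 197]), (383, [81, 133, 205]), (387, [80, 135, 207]), (391, [77, 130, 197]), (395, [76, 128, 198]), (399, [77, 131, 199]), (403, [75, 128, 196]), (407, [75, 125, 192])]
```

The slot 3 edges at 287 and 361 match the prediction. Inserting blue.

{"op": "drive_tool", "data": {
  "motion": [0.1, 0, 0, 0, 0, 0, 0.25, 0.02, 0, 0, 0, 0, 0.4, 0, 0, 0, 0, 0, 0.4, 0, 0, 0, 0, 0, 0.4, 0, 0, 0, 0, 0, 0.4, 0, 0, 0, 0, 0, 0.4, 0, 0, 0, 0, 0, 0.35, 0, 0, 0, 0, 0, 0.25, 0, 0, 0, 0, 0, 0.15, 0, 0, 0, 0, 0, 0.1, 0, 0, 0, 0, 0, 0, 0, 0, 0, 0, 0, 0, 0, 0, 0, 0, 0]
}}

```text
clock: 27.38
tcp_pos: [0.6299, -0.1027, 0.2334]
tool_rot: [[0.999, 0.034, -0.006], [0.034, -0.999, -0.0], [-0.006, -0.0, -1.0]]
contact_force: [-2.4, 0.4, -0.4]
finger_gap: 0.363
```

{"op": "drive_tool", "data": {
  "motion": [0.04, 0, 0, 0, 0, 0, 0.04, 0, 0.05, 0, 0, 0, 0.04, 0, 0.05, 0, 0, 0, 0, 0, 0.05, 0, 0, 0, 0, 0, 0, 0, 0, 0, 0, 0, 0, 0, 0, 0]
}}

```text
clock: 27.88
tcp_pos: [0.6304, -0.103, 0.2297]
tool_rot: [[0.999, 0.033, -0.011], [0.033, -0.999, -0.0], [-0.011, -0.0, -1.0]]
contact_force: [-9.5, -0.1, 3.0]
finger_gap: 0.36
```

{"op": "drive_tool", "data": {
  "motion": [0, 0, 0.05, 0, 0, 0, 0, 0, 0, 0, 0, 0, 0, 0, 0, 0, 0, 0]
}}

```text
clock: 28.13
tcp_pos: [0.6303, -0.1029, 0.229]
tool_rot: [[0.999, 0.033, -0.011], [0.033, -0.999, -0.0], [-0.011, -0.0, -1.0]]
contact_force: [-10.2, 0.3, 7.2]
finger_gap: 0.361
```

{"op": "drive_tool", "data": {
  "motion": [-0.1, 0, -0.04, 0, 0, 0, 0, 0, 0, 0, 0, 0]
}}

```text
clock: 28.3
tcp_pos: [0.6301, -0.1029, 0.2299]
tool_rot: [[0.999, 0.034, -0.006], [0.034, -0.999, -0.0], [-0.006, 0.0, -1.0]]
contact_force: [-5.0, -1.3, 1.3]
finger_gap: 0.361
```

{"op": "drive_tool", "data": {
  "motion": [0, 0, 0, 0, 0, 0, 0, 0, 0, 0, 0, 0, 0, 0, 0, 0, 0, 0, 0, 0, 0, 0, 0, 0, 0, 0, -0.2, 0, 0, 0, 0, 0, -0.4, 0, 0, 0, 0, 0, -0.8, 0, 0, 0, 0, 0, -0.8, 0, 0, 0, 0, 0, -0.6, 0, 0, 0, -0.3, 0.3, 0, 0, 0, 0, -0.6, 0.6, 0, 0, 0, 0, -0.8, 0.8, 0, 0, 0, 0, -0.8, 0.8, 0, 0, 0, 0, -0.8, 0.8, 0, 0, 0, 0, -0.8, 0.8, 0, 0, 0, 0, -0.8, 0.8, 0, 0, 0, 0, -0.6, 0.6, 0, 0, 0, 0, -0.4, 0.4, 0, 0, 0, 0, -0.2, 0.4, 0, 0, 0, 0, 0, 0, 0, 0, 0, 0],
  "claw": 0.6
}}

```text
clock: 29.97
tcp_pos: [0.483, -0.2681, 0.3006]
tool_rot: [[1.0, 0.03, -0.005], [0.03, -1.0, -0.002], [-0.005, 0.002, -1.0]]
contact_force: [-0.4, -1.3, -0.8]
finger_gap: 0.598
```

{"op": "drive_tool", "data": {
  "motion": [0, 0, 0, 0, 0, 0, 0, 0, 0, 0, 0, 0, 0, 0, 0, 0, 0, 0]
}}

```text
clock: 30.22
tcp_pos: [0.4857, -0.2638, 0.3003]
tool_rot: [[0.999, 0.036, -0.004], [0.036, -0.999, 0.001], [-0.004, -0.001, -1.0]]
contact_force: [0.1, 0.3, 0.5]
finger_gap: 0.599
```

```bash
cat >> h.py <<'E'
def stop(n,z,fish,guess,rad=45):
    "centre of the bright wooden stopper top near guess (world)"
    im=load(n)[3]; g=w2px(n,guess,fish)[0]
    h=cv2.cvtColor(im,cv2.COLOR_BGR2HSV); m=cv2.inRange(h,(8,70,130),(22,200,255))
    k=np.zeros_like(m); cv2.circle(k,tuple(int(v) for v in g),rad,255,-1); m&=k
    N,_,st,ce=cv2.connectedComponentsWithStats(m)
    for i in range(1,N):
        if st[i,4]>30: print(n,'pred',g,'blob',ce[i].round(1),'box',st[i].tolist(),'world',px2w(n,[ce[i]],z,fish)[0])
E
python3 -c "
from h import *
snap('wrist','w11');snap('scene','s11');go([.4795,-.2655,.085],.034)
stop('w11',.116,True,[.4795,-.2655,.116]); stop('s11',.116,False,[.4795,-.2655,.116],20)
stop('s11',.26,False,[.6263,.0536,.26],20); stop('s11',.26,False,[.6316,-.1024,.26],20)
"
```

```text
turn [-0.01  0.06  0.03]
t 30.3 p [ 0.4854 -0.2641  0.3002] yaw 0.0358 z [-0.004  0.    -1.   ] F [ 0.8 -0.6  0.1] gap 0.599
shift now-axes [-0.2   0.05  8.61] shift after-turn [-0.24  0.05  8.61] q [ 0.44  0.42  0.01  1.7  -0.01  1.03 -1.08]
w11 pred [327.  218.3] blob [328.4 218. ] box [312, 202, 34, 33, 895] world [ 0.4798 -0.2667  0.116 ]
s11 pred [207.5 273.6] blob [206.6 274.5] box [201, 270, 13, 11, 101] world [ 0.4811 -0.2686  0.116 ]
s11 pred [340.2 237.3] blob [337.5 240.7] box [320, 228, 38, 29, 417] world [0.6322 0.0428 0.26  ]
s11 pred [284.  264.1] blob [299.2 254.5] box [294, 248, 11, 17, 57] world [ 0.6244 -0.0586  0.26  ]
s11 pred [284.  264.1] blob [288.6 262.6] box [277, 251, 25, 23, 294] world [ 0.633  -0.0909  0.26  ]
s11 pred [284.  264.1] blob [275.1 277.1] box [271, 269, 10, 15, 52] world [ 0.6539 -0.1363  0.26  ]
```

{"op": "drive_tool", "data": {
  "motion": [-0.06, 0.04, 0.4, 0, 0, 0, -0.06, 0.03, 0.8, 0, 0, 0, -0.07, 0.03, 0.95, 0, 0, 0, 0, 0, 0.95, 0, 0, 0, 0, 0, 0.95, 0, 0, 0, 0, 0, 0.95, 0, 0, 0, 0, 0, 0.95, 0, 0, 0, 0, 0, 0.95, 0, 0, 0, 0, 0, 0.8, 0, 0, 0, 0, 0, 0.5, 0, 0, 0, 0, 0, 0.38, 0, 0, 0, 0, 0, 0, 0, 0, 0, 0, 0, 0, 0, 0, 0]
}}

```text
clock: 31.4
tcp_pos: [0.479, -0.2676, 0.0855]
tool_rot: [[0.999, 0.034, -0.005], [0.034, -0.999, 0.0], [-0.005, -0.0, -1.0]]
contact_force: [0.1, 0.5, 1.2]
finger_gap: 0.599
```

{"op": "drive_tool", "data": {
  "motion": [0, 0, 0, 0, 0, 0, 0, 0, 0, 0, 0, 0, 0, 0, 0, 0, 0, 0, 0, 0, 0, 0, 0, 0, 0, 0, 0, 0, 0, 0, 0, 0, 0, 0, 0, 0],
  "claw": 0
}}

```text
clock: 31.9
tcp_pos: [0.4799, -0.268, 0.0869]
tool_rot: [[0.999, 0.034, -0.002], [0.034, -0.999, -0.001], [-0.002, 0.001, -1.0]]
contact_force: [0.6, 2.0, 5.2]
finger_gap: 0.363
```

```bash
python3 -c "
from h import *
go([.6337-.08,-.1664-.0027,.234],.034)
"
```

```text
turn [0.01 0.03 0.  ]
t 31.9 p [ 0.4799 -0.268   0.0869] yaw 0.034 z [-0.002 -0.001 -1.   ] F [0.6 2.  5.2] gap 0.363
shift now-axes [ 3.07 -3.85 -5.89] shift after-turn [ 3.08 -3.86 -5.88] q [ 0.45  0.69  0.01  1.92 -0.    0.53 -1.08]
```

{"op": "drive_tool", "data": {
  "motion": [0, 0, -0.3, 0, 0, 0, 0, 0, -0.6, 0, 0, 0, 0, 0, -0.8, 0, 0, 0, 0, 0, -0.8, 0, 0, 0, 0.1, -0.1, -0.8, 0, 0, 0, 0.2, -0.3, -0.8, 0, 0, 0, 0.4, -0.5, -0.8, 0, 0, 0, 0.5, -0.6, -0.7, 0, 0, 0, 0.5, -0.7, -0.35, 0, 0, 0, 0.5, -0.6, 0, 0, 0, 0, 0.4, -0.5, 0, 0, 0, 0, 0.3, -0.35, 0, 0, 0, 0, 0.17, -0.2, 0, 0, 0, 0, 0, 0, 0, 0, 0, 0, 0, 0, 0, 0, 0, 0, 0, 0, 0, 0, 0, 0]
}}

```text
clock: 33.23
tcp_pos: [0.5523, -0.1704, 0.2342]
tool_rot: [[0.999, 0.032, -0.005], [0.032, -0.999, -0.001], [-0.005, 0.001, -1.0]]
contact_force: [-0.6, -0.1, -1.9]
finger_gap: 0.36
```

```bash
python3 - <<'E'
from h import *
snap('wrist','w12');go([.6337,-.1664,.234],.034)
R=np.array([[.9994,-.034],[.034,.9994]])
for y in(-.094,-.126):
    q=R@[-.025,y]+[.636,-.0562]; print(y,w2px('w12',[q[0],q[1],.218],True))
im=load('w12')[3]; v=int(w2px('w12',[q[0],q[1],.218],True)[0][1])
row=im[v].astype(int); print(v,[(x,row[x].tolist()) for x in list(range(270,300,4))+list(range(340,380,4))])
E
```

```text
turn [ 0.01  0.07 -0.03]
t 33.3 p [ 0.5523 -0.1704  0.2342] yaw 0.032 z [-0.005 -0.001 -1.   ] F [ 0.1  0.  -0.3] gap 0.362
shift now-axes [ 3.26 -0.06 -0.01] shift after-turn [ 3.26 -0.05  0.01] q [ 0.24  0.52  0.01  1.72 -0.01  0.91 -1.28]
-0.094 [[285.1 146.2]]
-0.126 [[359.9 146.1]]
146 [(270, [42, 70, 106]), (274, [44, 72, 110]), (278, [42, 71, 109]), (282, [43, 72, 110]), (286, [120, 130, 140]), (290, [109, 118, 129]), (294, [103, 112, 117]), (298, [138, 150, 153]), (340, [197, 215, 226]), (344, [188, 205, 219]), (348, [193, 210, 223]), (352, [188, 205, 220]), (356, [159, 175, 191]), (360, [76, 128, 195]), (364, [73, 123, 188]), (368, [72, 120, 185]), (372, [71, 121, 185]), (376, [74, 125, 192])]
```

{"op": "drive_tool", "data": {
  "motion": [0.1, 0, 0, 0, 0, 0, 0.25, 0, 0, 0, 0, 0, 0.4, 0, 0, 0, 0, 0, 0.4, 0, 0, 0, 0, 0, 0.4, 0, 0, 0, 0, 0, 0.4, 0, 0, 0, 0, 0, 0.4, 0, 0, 0, 0, 0, 0.35, 0, 0, 0, 0, 0, 0.25, 0, 0, 0, 0, 0, 0.15, 0, 0, 0, 0, 0, 0.1, 0, 0, 0, 0, 0, 0, 0, 0, 0, 0, 0, 0, 0, 0, 0, 0, 0]
}}

```text
clock: 34.37
tcp_pos: [0.632, -0.1665, 0.2336]
tool_rot: [[0.999, 0.034, -0.006], [0.034, -0.999, 0.0], [-0.006, -0.0, -1.0]]
contact_force: [-3.6, -1.0, 0.2]
finger_gap: 0.362
```

{"op": "drive_tool", "data": {
  "motion": [0.04, 0, 0, 0, 0, 0, 0.03, 0, 0.05, 0, 0, 0, 0, 0, 0.05, 0, 0, 0, 0, 0, 0.05, 0, 0, 0, 0, 0, 0, 0, 0, 0, 0, 0, 0, 0, 0, 0]
}}

```text
clock: 34.87
tcp_pos: [0.6323, -0.1668, 0.23]
tool_rot: [[0.999, 0.033, -0.009], [0.033, -0.999, -0.0], [-0.009, -0.0, -1.0]]
contact_force: [-7.0, 0.3, 1.0]
finger_gap: 0.356
```

{"op": "drive_tool", "data": {
  "motion": [0, 0, 0.05, 0, 0, 0, 0, 0, 0, 0, 0, 0, 0, 0, 0, 0, 0, 0]
}}

```text
clock: 35.12
tcp_pos: [0.6323, -0.1668, 0.2292]
tool_rot: [[0.999, 0.033, -0.009], [0.033, -0.999, -0.0], [-0.009, -0.0, -1.0]]
contact_force: [-9.0, 0.2, 4.2]
finger_gap: 0.358
```

{"op": "drive_tool", "data": {
  "motion": [-0.08, 0, -0.03, 0, 0, 0, 0, 0, 0, 0, 0, 0]
}}

```text
clock: 35.28
tcp_pos: [0.6321, -0.1667, 0.2299]
tool_rot: [[0.999, 0.033, -0.005], [0.033, -0.999, -0.0], [-0.005, 0.0, -1.0]]
contact_force: [-4.2, 0.2, -0.1]
finger_gap: 0.364
```

{"op": "drive_tool", "data": {
  "motion": [0, 0, 0, 0, 0, 0, 0, 0, 0, 0, 0, 0, 0, 0, 0, 0, 0, 0, 0, 0, 0, 0, 0, 0, 0, 0, -0.2, 0, 0, 0, 0, 0, -0.4, 0, 0, 0, 0, 0, -0.8, 0, 0, 0, 0, 0, -0.6, 0, 0, 0, -0.3, 0.3, 0, 0, 0, 0, -0.5, 0.6, 0, 0, 0, 0, -0.5, 0.8, 0, 0, 0, 0, -0.4, 0.9, 0, 0, 0, 0, -0.3, 0.9, 0, 0, 0, 0, -0.1, 0.9, 0, 0, 0, 0, 0, 0.9, 0, 0, 0, 0, 0, 0.8, 0, 0, 0, 0, 0, 0.6, 0, 0, 0, 0, 0, 0.4, 0, 0, 0, 0],
  "claw": 0.6
}}

```text
clock: 36.78
tcp_pos: [0.5856, -0.3481, 0.2799]
tool_rot: [[0.999, 0.032, -0.005], [0.032, -1.0, -0.001], [-0.005, 0.001, -1.0]]
contact_force: [-0.3, 0.3, -0.5]
finger_gap: 0.601
```

{"op": "drive_tool", "data": {
  "motion": [0, 0, 0, 0, 0, -0.7, 0, 0, 0, 0, 0, -0.7, 0, 0, 0, 0, 0, -0.6, 0, 0, 0, 0, 0, 0, 0, 0, 0, 0, 0, 0, 0, 0, 0, 0, 0, 0],
  "claw": 1
}}

```text
clock: 37.28
tcp_pos: [0.5867, -0.3451, 0.28]
tool_rot: [[0.985, 0.172, -0.004], [0.172, -0.985, 0.0], [-0.004, -0.001, -1.0]]
contact_force: [-1.1, 0.2, -0.4]
finger_gap: 1.001
```

```bash
python3 - <<'E'
from h import *
snap('wrist','w13');snap('scene','s13')
im=load('w13')[3]
# slate: light-sand table vs dark object
g=w2px('w13',[.585,-.348,.018],True)[0]; print('pred',g)
hsv=cv2.cvtColor(im,cv2.COLOR_BGR2HSV)
c=np.mean(px2w('w13',[g],.018,True),0)
m=((hsv[...,2]<110)).astype(np.uint8)*255
m=cv2.morphologyEx(m,cv2.MORPH_OPEN,np.ones((3,3)))
cv2.imwrite('pics/m13.png',m)
cs,_=cv2.findContours(m,cv2.RETR_EXTERNAL,cv2.CHAIN_APPROX_NONE)
for k in cs:
    if cv2.pointPolygonTest(k,(float(g[0]),float(g[1])),False)>=0:
        w=px2w('w13',k[:,0,:].astype(float),.018,True)[:,:2]
        rc=cv2.minAreaRect((w*1000).astype(np.float32)); print('rect mm',rc, cv2.boundingRect(k))
go([.585,-.348,.2],.174)
E
```

```text
pred [327.6 199.7]
rect mm ((587.658203125, -347.15618896484375), (93.63414764404297, 61.318817138671875), 10.130388259887695) (299, 155, 57, 84)
turn [-0.01  0.06 -0.01]
t 37.4 p [ 0.5867 -0.3453  0.28  ] yaw 0.1733 z [-0.004 -0.    -1.   ] F [-0.4 -0.5 -0.2] gap 1.001
shift now-axes [-0.07  0.1   3.2 ] shift after-turn [-0.09  0.1   3.2 ] q [ 0.5   0.64 -0.01  1.35  0.01  1.15 -0.91]
```

{"op": "drive_tool", "data": {
  "motion": [0, 0.07, 0.4, 0, 0, 0, 0, 0, 0.8, 0, 0, 0, 0, 0, 0.9, 0, 0, 0, 0, 0, 0.9, 0, 0, 0, 0, 0, 0.9, 0, 0, 0, 0, 0, 0.9, 0, 0, 0, 0, 0, 0.9, 0, 0, 0, 0, 0, 0.9, 0, 0, 0, 0, 0, 0.9, 0, 0, 0, 0, 0, 0.9, 0, 0, 0, 0, 0, 0.9, 0, 0, 0, 0, 0, 0.8, 0, 0, 0, 0, 0, 0.5, 0, 0, 0, 0, 0, 0.3, 0, 0, 0, 0, 0, 0.15, 0, 0, 0, 0, 0, 0, 0, 0, 0, 0, 0, 0, 0, 0, 0]
}}

```text
clock: 38.8
tcp_pos: [0.5865, -0.3477, 0.0046]
tool_rot: [[0.985, 0.173, -0.003], [0.173, -0.985, -0.001], [-0.003, 0.0, -1.0]]
contact_force: [0.0, 0.5, -0.8]
finger_gap: 0.999
```

```bash
python3 -c "
from h import *
go([.587,-.347,.003],.176)"
```

```text
turn [ 0.01  0.04 -0.04]
t 38.8 p [ 0.5865 -0.3477  0.0046] yaw 0.1735 z [-0.003 -0.001 -1.   ] F [ 0.   0.5 -0.8] gap 0.999
shift now-axes [ 0.03 -0.02  0.06] shift after-turn [ 0.03 -0.02  0.06] q [ 0.5   0.95 -0.01  1.55  0.02  0.64 -0.92]
```

{"op": "drive_tool", "data": {
  "motion": [0, 0, 0.06, 0, 0.04, 0, 0, 0, 0, 0, 0, 0, 0, 0, 0, 0, 0, 0, 0, 0, 0, 0, 0, 0, 0, 0, 0, 0, 0, 0, 0, 0, 0, 0, 0, 0, 0, 0, 0, 0, 0, 0],
  "claw": 0.3,
  "squeeze": 40
}}

```text
clock: 39.38
tcp_pos: [0.5864, -0.3478, 0.0034]
tool_rot: [[0.985, 0.173, 0.0], [0.173, -0.985, -0.001], [-0.0, 0.001, -1.0]]
contact_force: [-0.1, 1.2, 6.4]
finger_gap: 0.689
```

{"op": "drive_tool", "data": {
  "motion": [0, 0, -0.3, 0, 0, 0, 0, 0, -0.6, 0, 0, 0, 0, 0, -0.9, 0, 0, 0, 0, 0, -0.9, 0, 0, 0, 0, 0, -0.9, 0, 0, 0, 0, 0, -0.9, 0, 0, 0, 0, 0, -0.9, 0, 0, 0, 0, 0, -0.9, 0, 0, 0, 0, 0, -0.8, 0, 0, 0, 0, 0, -0.5, 0, 0, 0, 0, 0, -0.3, 0, 0, 0, 0, 0, 0, 0, 0, 0, 0, 0, 0, 0, 0, 0]
}}

```text
clock: 40.47
tcp_pos: [0.5857, -0.347, 0.1993]
tool_rot: [[0.985, 0.173, -0.002], [0.173, -0.985, 0.001], [-0.002, -0.001, -1.0]]
contact_force: [-0.7, -0.2, -2.2]
finger_gap: 0.688
```

```bash
python3 -c "
from h import *
snap('wrist','w14')
go([.4586,.0445,.12],-.04)"
```

```text
turn [-0.02  0.05  3.06]
t 40.5 p [ 0.5853 -0.3469  0.1985] yaw 0.1736 z [-0.003  0.001 -1.   ] F [-0.3 -0.3 -0.7] gap 0.689
shift now-axes [ -2.28 -16.29   3.18] shift after-turn [ -5.69 -15.44   3.14] q [ 0.5   0.71 -0.01  1.45  0.01  0.99 -0.91]
```

{"op": "drive_tool", "data": {
  "motion": [0, 0, 0, 0, 0, 0.8, 0, 0, 0, 0, 0, 0.8, 0, 0, 0, 0, 0, 0.8, 0, 0, 0, 0, 0, 0.66, -0.4, 0, 0, 0, 0, 0, -0.9, 0, 0, 0, 0, 0, -0.95, -0.1, 0, 0, 0, 0, -0.95, -0.2, 0, 0, 0, 0, -0.9, -0.4, 0, 0, 0, 0, -0.8, -0.6, 0, 0, 0, 0, -0.5, -0.8, 0, 0, 0, 0, -0.29, -0.9, 0, 0, 0, 0, 0, -0.95, 0, 0, 0, 0, 0, -0.95, 0, 0, 0, 0, 0, -0.95, 0, 0, 0, 0, 0, -0.95, 0, 0, 0, 0, 0, -0.95, 0, 0, 0, 0, 0, -0.95, 0, 0, 0, 0, 0, -0.95, 0, 0, 0, 0, 0, -0.95, 0, 0, 0, 0]
}}

```text
clock: 42.18
tcp_pos: [0.4536, -0.0756, 0.199]
tool_rot: [[0.999, -0.04, -0.004], [-0.04, -0.999, 0.001], [-0.004, -0.0, -1.0]]
contact_force: [0.2, -0.2, -1.1]
finger_gap: 0.686
```

{"op": "drive_tool", "data": {
  "motion": [0, -0.95, 0, 0, 0, 0, 0, -0.95, 0, 0, 0, 0, 0, -0.95, 0, 0, 0, 0, 0, -0.9, 0, 0, 0, 0, 0, -0.7, 0, 0, 0, 0, 0, -0.4, 0, 0, 0, 0, 0, -0.2, 0, 0, 0, 0, 0, 0, 0, 0, 0, 0, 0, 0, 0, 0, 0, 0, 0, 0, 0, 0, 0, 0]
}}

```text
clock: 43.02
tcp_pos: [0.4594, 0.0479, 0.1999]
tool_rot: [[0.999, -0.042, -0.002], [-0.042, -0.999, -0.0], [-0.002, 0.001, -1.0]]
contact_force: [-0.1, 0.1, -1.4]
finger_gap: 0.686
```

```bash
python3 - <<'E'
from h import *
snap('wrist','w15'); snap('top','t15')
go([.4586,.0445,.12],-.04)
im=load('w15')[3]; print(w2px('w15',[[.518,.087,.012],[.516,-.003,.012],[.398,.002,.012],[.401,.092,.012],[.4586,.0445,.007]],True))
cv2.imwrite('pics/w15c.png',cv2.resize(im[60:420,150:500],(800,823))[:600])
E
```

```text
turn [ 0.    0.02 -0.03]
t 43.1 p [0.4596 0.048  0.2   ] yaw -0.0421 z [-0.002 -0.    -1.   ] F [-0.6  0.1 -1.7] gap 0.692
shift now-axes [-0.03  0.14  3.2 ] shift after-turn [-0.03  0.14  3.2 ] q [-0.19  0.41  0.03  2.06 -0.02  0.67 -1.76]
[[278.5 148.9]
 [379.6 147.1]
 [375.6 272.3]
 [281.7 273.2]
 [328.9 210.9]]
```

```bash
python3 - <<'E'
from h import *
# tray from w7,w9 by wood colour
for n in('w7','w9'):
    im=load(n)[3]; hsv=cv2.cvtColor(im,cv2.COLOR_BGR2HSV)
    m=cv2.inRange(hsv,(8,85,60),(25,255,255))
    g=w2px(n,[.4586,.0445,.012],True)[0]
    m=cv2.morphologyEx(m,cv2.MORPH_CLOSE,np.ones((5,5))); m=cv2.morphologyEx(m,cv2.MORPH_OPEN,np.ones((5,5)))
    cs,_=cv2.findContours(m,cv2.RETR_EXTERNAL,cv2.CHAIN_APPROX_NONE)
    for k in cs:
        if cv2.pointPolygonTest(k,(float(g[0]),float(g[1])),False)>=0:
            w=px2w(n,k[:,0,:].astype(float),.012,True)[:,:2]; print(n,cv2.boundingRect(k),cv2.minAreaRect((w*1000).astype(np.float32)))
# slate in hand
im=load('w15')[3]; s=r.sense()
z=s['tcp_pos'][2]+.0146
for c in(315,328,340):
    print(c,[(y,*im[y,c].tolist()) for y in range(100,345,5)])
g=[w2px('w15',s['tcp_pos']+s['tool_rot']@np.array([dx,0,-.0146]),True)[0] for dx in(.045,-.045)]; print(g)
E
```

```text
w7 (205, 138, 74, 98) ((459.6645812988281, 44.09348678588867), (91.5816879272461, 120.50060272216797), 87.7320556640625)
w9 (122, 136, 66, 97) ((459.49700927734375, 43.561317443847656), (94.34970092773438, 120.36795806884766), 87.30572509765625)
315 [(100, 199, 218, 229), (105, 205, 222, 232), (110, 209, 224, 235), (115, 209, 224, 235), (120, 202, 220, 230), (125, 210, 225, 236), (130, 214, 228, 238), (135, 114, 124, 134), (140, 124, 135, 145), (145, 65, 101, 136), (150, 70, 101, 132), (155, 74, 107, 139), (160, 78, 112, 146), (165, 78, 113, 146), (170, 76, 111, 145), (175, 76, 109, 142), (180, 134, 195, 239), (185, 133, 192, 236), (190, 131, 190, 236), (195, 13, 21, 37), (200, 18, 28, 47), (205, 23, 37, 62), (210, 24, 38, 61), (215, 23, 38, 61), (220, 30, 29, 28), (225, 29, 29, 28), (230, 27, 28, 26), (235, 29, 30, 28), (240, 29, 28, 26), (245, 27, 27, 27), (250, 27, 27, 26), (255, 27, 26, 25), (260, 25, 25, 25), (265, 27, 26, 24), (270, 26, 24, 24), (275, 27, 27, 25), (280, 25, 26, 26), (285, 25, 24, 23), (290, 24, 24, 22), (295, 26, 26, 24), (300, 24, 24, 22), (305, 22, 22, 20), (
[... 1463 characters left out ...]
40, 202, 239), (180, 139, 201, 239), (185, 140, 201, 239), (190, 137, 199, 238), (195, 13, 21, 35), (200, 24, 35, 54), (205, 41, 65, 106), (210, 40, 63, 103), (215, 44, 70, 110), (220, 30, 29, 29), (225, 28, 27, 26), (230, 28, 27, 25), (235, 26, 28, 25), (240, 25, 25, 24), (245, 25, 25, 24), (250, 26, 27, 25), (255, 29, 28, 28), (260, 26, 28, 27), (265, 26, 26, 25), (270, 24, 25, 22), (275, 23, 23, 22), (280, 28, 28, 27), (285, 25, 24, 22), (290, 24, 25, 23), (295, 27, 25, 23), (300, 26, 26, 24), (305, 24, 24, 23), (310, 24, 22, 22), (315, 23, 22, 22), (320, 22, 23, 20), (325, 21, 22, 20), (330, 51, 52, 50), (335, 50, 52, 49), (340, 50, 50, 47)]
[array([325.6, 197.3]), array([325.3, 401.6])]
```

```bash
python3 - <<'E'
from h import *
im=load('w15')[3].astype(int).sum(2)
for c in(300,325,350): print(c,'tray',[(y,im[y,c]) for y in range(138,152)],'slate',[(y,im[y,c]) for y in range(190,222,1)])
s=r.sense(); P=s['tcp_pos']; R=s['tool_rot']
for dx in(.045,.043,.041): print(dx,[w2px('w15',P+R@np.array([dx,0,zz]),True)[0] for zz in(-.0146,.0034)])
for x in(.5165,.5185,.5205): print(x,[w2px('w15',[x,.042,z],True)[0] for z in(.012,0)])
# recess edges: find in w9/w7 along row line through the tray centre
for n in('w7','w9'):
    K,_,_,q=load(n); q=q.astype(int).sum(2)
    for lab,pts in(('x',[(.4592+d*.9991,.044-.043*d) for d in np.arange(-.066,.067,.002)]),('y',[(.4592+.043*d,.044+d) for d in np.arange(-.052,.053,.002)])):
        pix=[w2px(n,[a,b,.012],True)[0] for a,b in pts]; print(n,lab,[int(q[int(round(v)),int(round(u))]) for u,v in pix])
E
```

```text
300 tray [(138, np.int64(412)), (139, np.int64(405)), (140, np.int64(399)), (141, np.int64(400)), (142, np.int64(403)), (143, np.int64(407)), (144, np.int64(351)), (145, np.int64(344)), (146, np.int64(361)), (147, np.int64(373)), (148, np.int64(336)), (149, np.int64(312)), (150, np.int64(306)), (151, np.int64(317))] slate [(190, np.int64(307)), (191, np.int64(306)), (192, np.int64(314)), (193, np.int64(316)), (194, np.int64(40)), (195, np.int64(79)), (196, np.int64(84)), (197, np.int64(91)), (198, np.int64(88)), (199, np.int64(79)), (200, np.int64(97)), (201, np.int64(105)), (202, np.int64(113)), (203, np.int64(126)), (204, np.int64(120)), (205, np.int64(125)), (206, np.int64(122)), (207, np.int64(127)), (208, np.int64(122)), (209, np.int64(125)), (210, np.int64(125)), (211, np.int64(127)), (212, np.int64(121)), (213, np.int64(122)), (214, np.int64(118)), (215, np.int64(125)), (216, np.int64(127)), (217, np.int64(108)), (218, np.int64(90)), (219, np.int64(85)), (220, np.int64(88)), (221, np.int64(85))]
325 tray [(138, np.int64(677)), (139, np.int64(684)), (140, np.int64(685)), (141, 
[... 2800 characters left out ...]
82, 414, 425, 398, 375, 390, 339, 196, 175, 249, 235, 223, 228, 214, 244, 282, 280, 288]
w9 x [291, 296, 297, 265, 211, 223, 230, 221, 249, 224, 213, 227, 226, 221, 219, 221, 221, 219, 220, 220, 223, 224, 223, 227, 226, 224, 226, 225, 225, 223, 224, 226, 234, 230, 227, 228, 228, 229, 228, 223, 230, 225, 223, 226, 232, 229, 231, 231, 229, 224, 226, 229, 224, 231, 226, 229, 222, 233, 212, 226, 220, 227, 246, 216, 283, 285, 284]
w9 y [272, 292, 168, 124, 116, 259, 241, 214, 230, 214, 224, 248, 236, 223, 229, 227, 218, 229, 244, 203, 231, 238, 230, 242, 244, 208, 230, 222, 228, 240, 237, 226, 223, 219, 216, 216, 246, 241, 222, 198, 224, 238, 197, 222, 255, 235, 193, 196, 384, 381, 489, 482, 458]
```

{"op": "drive_tool", "data": {
  "motion": [0.03, 0.05, 0.4, 0, 0, 0, 0.04, 0.1, 0.8, 0, 0, 0, 0, 0, 0.9, 0, 0, 0, 0, 0, 0.9, 0, 0, 0, 0, 0, 0.9, 0, 0, 0, 0, 0, 0.9, 0, 0, 0, 0, 0, 0.8, 0, 0, 0, 0, 0, 0.6, 0, 0, 0, 0, 0, 0.3, 0, 0, 0, 0, 0, 0.1, 0, 0, 0, 0, 0, 0, 0, 0, 0, 0, 0, 0, 0, 0, 0, 0, 0, 0, 0, 0, 0]
}}

```text
clock: 44.2
tcp_pos: [0.4617, 0.0455, 0.0359]
tool_rot: [[0.999, -0.04, 0.0], [-0.04, -0.999, 0.001], [0.0, -0.001, -1.0]]
contact_force: [0.9, 0.2, -1.4]
finger_gap: 0.687
```

```bash
python3 - <<'E'
from h import *
snap('wrist','w16'); go([.4611,.0442,.033],-.043)
im=load('w16')[3]
cv2.imwrite('pics/w16c.png',cv2.resize(im[130:330,190:460],(800,593),interpolation=cv2.INTER_CUBIC))
P=r.sense()['tcp_pos'];R=r.sense()['tool_rot']
print('slate front corners/edge pred',[w2px('w16',P+R@np.array([.0436,y,.0034]),True)[0] for y in(-.03,0,.03)])
c,s=np.cos(-.043),np.sin(-.043);T=np.array([[c,-s],[s,c]])
for lab,X,Y in(('outer',.06,.045),('recess',.0475,.0325)):
    print(lab,[w2px('w16',[*(T@[X,y]+[.4597,.0442]),.012],True)[0] for y in(-Y,0,Y)])
E
```

```text
turn [-0.01 -0.01  0.04]
t 44.2 p [0.4617 0.0456 0.0359] yaw -0.0402 z [ 0.     0.001 -1.   ] F [-0.1  0.8 -1.4] gap 0.688
shift now-axes [-0.02  0.06  0.12] shift after-turn [-0.02  0.06  0.12] q [-0.16  0.72  0.01  2.17 -0.03  0.25 -1.74]
slate front corners/edge pred [array([251.9, 194.6]), array([325.9, 194.1]), array([399.7, 194.7])]
outer [array([426.9, 158.1]), array([329.4, 155.7]), array([231.3, 157.1])]
recess [array([399.8, 184.1]), array([329.2, 183.2]), array([258.4, 183.5])]
```

View pics/w16c.png

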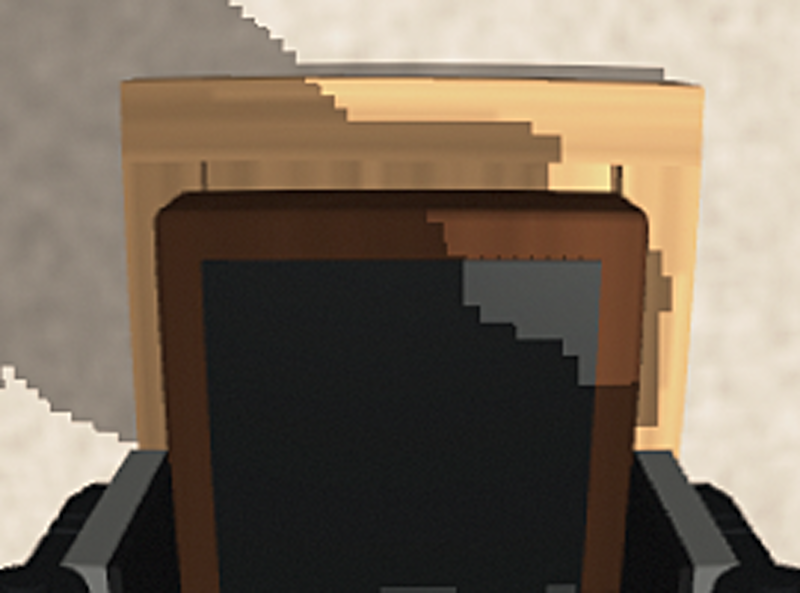

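w16c: the tray's outer front corners at px (231,157) and (427,159) and the recess edge at row 184 match the model within 1–2 px. The slate is level and centred in y. Lowering it.

{"op": "drive_tool", "data": {
  "motion": [-0.02, 0.06, 0, 0, 0, 0.07, 0, 0, 0.2, 0, 0, 0, 0, 0, 0.2, 0, 0, 0, 0, 0, 0.2, 0, 0, 0, 0, 0, 0, 0, 0, 0, 0, 0, 0, 0, 0, 0]
}}

```text
clock: 44.75
tcp_pos: [0.4588, 0.0436, 0.0217]
tool_rot: [[0.999, -0.045, -0.006], [-0.045, -0.999, 0.0], [-0.006, 0.0, -1.0]]
contact_force: [0.3, -0.4, -0.8]
finger_gap: 0.687
```

```bash
python3 -c "
from h import *
go([.4611,.0442,.0104],-.045)"
```

```text
turn [0.   0.08 0.  ]
t 44.8 p [0.4588 0.0436 0.0217] yaw -0.0449 z [-0.006  0.    -1.   ] F [ 0.3 -0.4 -0.8] gap 0.687
shift now-axes [ 0.09 -0.03  0.45] shift after-turn [ 0.09 -0.03  0.45] q [-0.08  0.75 -0.11  2.18  0.32  0.23 -2.09]
```

{"op": "drive_tool", "data": {
  "motion": [0.09, -0.03, 0, 0, 0.08, 0, 0, 0, 0.1, 0, 0, 0, 0, 0, 0.1, 0, 0, 0, 0, 0, 0, 0, 0, 0, 0, 0, 0, 0, 0, 0]
}}

```text
clock: 45.17
tcp_pos: [0.4613, 0.0443, 0.017]
tool_rot: [[0.999, -0.045, 0.0], [-0.045, -0.999, -0.001], [0.0, 0.001, -1.0]]
contact_force: [0.4, -0.4, -1.3]
finger_gap: 0.687
```

```bash
python3 -c "
from h import *
go([.4611,.0442,.0104],-.045)"
```

```text
turn [ 0.01 -0.    0.  ]
t 45.2 p [0.4613 0.0443 0.017 ] yaw -0.0449 z [ 0.    -0.001 -1.   ] F [ 0.4 -0.4 -1.3] gap 0.687
shift now-axes [-0.01  0.01  0.26] shift after-turn [-0.01  0.01  0.26] q [-0.05  0.76 -0.15  2.18  0.48  0.23 -2.25]
```

{"op": "drive_tool", "data": {
  "motion": [0, 0, 0.06, 0, 0, 0, 0, 0, 0.06, 0, 0, 0, 0, 0, 0, 0, 0, 0, 0, 0, 0, 0, 0, 0]
}}

```text
clock: 45.5
tcp_pos: [0.4613, 0.0444, 0.0141]
tool_rot: [[0.999, -0.045, 0.0], [-0.045, -0.999, -0.001], [0.0, 0.001, -1.0]]
contact_force: [-0.0, -0.9, -2.0]
finger_gap: 0.687
```

```bash
python3 -c "
from h import *
go([.4611,.0442,.0104],-.045)"
```

```text
turn [ 0.01 -0.01  0.  ]
t 45.5 p [0.4613 0.0444 0.0141] yaw -0.0447 z [ 0.    -0.001 -1.   ] F [-0.  -0.9 -2. ] gap 0.687
shift now-axes [-0.01  0.01  0.15] shift after-turn [-0.01  0.01  0.15] q [-0.04  0.77 -0.17  2.18  0.53  0.23 -2.3 ]
```

{"op": "drive_tool", "data": {
  "motion": [0, 0, 0.05, 0, 0, 0, 0, 0, 0.05, 0, 0, 0, 0, 0, 0.05, 0, 0, 0, 0, 0, 0, 0, 0, 0, 0, 0, 0, 0, 0, 0]
}}

```text
clock: 45.92
tcp_pos: [0.4614, 0.0444, 0.0104]
tool_rot: [[0.999, -0.045, 0.001], [-0.045, -0.999, -0.001], [0.001, 0.001, -1.0]]
contact_force: [-0.0, -1.1, 3.2]
finger_gap: 0.691
```

```bash
python3 -c "
from h import *
go([.4611,.0442,.0104],-.045)"
```

```text
turn [ 0.01 -0.01  0.  ]
t 45.9 p [0.4614 0.0444 0.0104] yaw -0.0448 z [ 0.001 -0.001 -1.   ] F [-0.  -1.1  3.2] gap 0.691
shift now-axes [-0.01  0.01 -0.  ] shift after-turn [-0.01  0.01 -0.  ] q [-0.03  0.78 -0.19  2.18  0.6   0.23 -2.37]
```

Floor contact exactly at the expected height (Fz +3.2 N at TCP z 0.0104). Releasing and retreating straight up.

{"op": "drive_tool", "data": {
  "motion": [0, 0, 0, 0, 0, 0, 0, 0, 0, 0, 0, 0, 0, 0, 0, 0, 0, 0, 0, 0, 0, 0, 0, 0, 0, 0, 0, 0, 0, 0, 0, 0, -0.2, 0, 0, 0, 0, 0, -0.3, 0, 0, 0, 0, 0, -0.5, 0, 0, 0, 0, 0, -0.8, 0, 0, 0, 0, 0, -0.9, 0, 0, 0, 0, 0, -0.9, 0, 0, 0, 0, 0, -0.9, 0, 0, 0, 0, 0, -0.9, 0, 0, 0, 0, 0, -0.9, 0, 0, 0, 0, 0, -0.9, 0, 0, 0, 0, 0, -0.5, 0, 0, 0, 0, 0, -0.2, 0, 0, 0, 0, 0, 0, 0, 0, 0, 0, 0, 0, 0, 0, 0],
  "claw": 1
}}

```text
clock: 47.5
tcp_pos: [0.4609, 0.0442, 0.2076]
tool_rot: [[0.999, -0.045, 0.0], [-0.045, -0.999, -0.001], [0.0, 0.001, -1.0]]
contact_force: [-0.5, -0.2, -0.2]
finger_gap: 1.001
```

```bash
python3 - <<'E'
from h import *
snap('wrist','w17'); snap('scene','s17'); snap('top','t17'); go([.4611,.0442,.2],-.045)
im=load('w17')[3]; hsv=cv2.cvtColor(im,cv2.COLOR_BGR2HSV)
g=w2px('w17',[.4597,.0442,.025],True)[0]
m=(hsv[...,2]<110).astype(np.uint8)*255; m&=cv2.bitwise_not(cv2.inRange(hsv,(0,0,110),(180,255,255)))
m=cv2.morphologyEx(m,cv2.MORPH_OPEN,np.ones((3,3)))
cs,_=cv2.findContours(m,cv2.RETR_EXTERNAL,cv2.CHAIN_APPROX_NONE)
for k in cs:
    if cv2.pointPolygonTest(k,(float(g[0]),float(g[1])),False)>=0:
        w=px2w('w17',k[:,0,:].astype(float),.025,True)[:,:2]; print(cv2.boundingRect(k),cv2.minAreaRect((w*1000).astype(np.float32)))
# montage: scene rack, top tray (last picture)
a=cv2.resize(load('s17')[3][170:350,170:410],(400,300),interpolation=cv2.INTER_CUBIC)
b=cv2.resize(im[80:400,150:490],(400,300))
c=cv2.resize(load('t17')[3][120:345,230:530],(400,300),interpolation=cv2.INTER_CUBIC)
d=cv2.resize(load('s17')[3][200:300,250:383],(400,300),interpolation=cv2.INTER_CUBIC)
cv2.imwrite('pics/fin.png',np.vstack([np.hstack([a,b]),np.hstack([c,d])]))
T=lambda y:np.array([[.9994,-.034],[.034,.9994]])@[-.006,y]+[.636,-.0562]
for y in(.11,-.046,-.11):
    q=T(y); print((w2px('s17',[*q,.26])[0]-[250,200])*3+[400,300])
E
```

```text
turn [0.02 0.02 0.01]
t 47.6 p [0.4605 0.0444 0.2068] yaw -0.0446 z [-0.002 -0.001 -1.   ] F [-0.9 -0.8  0.5] gap 1.003
shift now-axes [0.02 0.01 0.27] shift after-turn [0.02 0.01 0.27] q [ 0.22  0.44 -0.53  2.04  0.32  0.74 -2.12]
(0, 48, 640, 432) ((245.3853759765625, 87.90313720703125), (1444.5625, 745.3612060546875), 88.40137481689453)
[670.3 411.9]
[502.  492.3]
[429.1 526.8]
```

The picture limit is reached, so the final checks will be numeric.

```bash
python3 - <<'E'
from h import *
im=load('w17')[3].astype(int)
c,s=np.cos(-.045),np.sin(-.045)
def prof(n,z,ax,rng):
    o=[]
    for d in rng:
        p=np.array([.4597,.0442])+(np.array([c,s]) if ax=='x' else np.array([-s,c]))*d
        u,v=w2px(n,[*p,z],True)[0]; b=im[int(round(v)),int(round(u))]; o.append((int(round(d*1000)),int(b.sum())))
    return o
for z in(.025,): print('x+',prof('w17',z,'x',np.arange(.036,.064,.001))); print('x-',prof('w17',z,'x',np.arange(-.064,-.036,.001))); print('y-',prof('w17',z,'y',np.arange(-.050,-.022,.001))); print('y+',prof('w17',z,'y',np.arange(.022,.05,.001)))
# jars in the scene: template of the stopper/jar colours
im=load('s17')[3]; hsv=cv2.cvtColor(im,cv2.COLOR_BGR2HSV)
T=lambda y:np.array([[.9994,-.034],[.034,.9994]])@[-.006,y]+[.636,-.0562]
for n,y in(('brown',.11),('blue',-.046),('white',-.11)):
    q=T(y); g=w2px('s17',[*q,.26])[0]
    x,yy=int(g[0]),int(g[1]); print(n,g); 
    for dy in range(-10,24,3): print(dy,[tuple(im[yy+dy,x+dx].tolist()) for dx in range(-9,10,3)])
E
```

```text
x+ [(36, 67), (37, 67), (38, 64), (39, 67), (40, 68), (41, 82), (42, 82), (43, 84), (44, 80), (45, 75), (46, 74), (47, 18), (48, 252), (49, 234), (50, 220), (51, 215), (52, 228), (53, 235), (54, 230), (55, 215), (56, 237), (57, 247), (58, 257), (59, 246), (60, 206), (61, 275), (62, 270), (63, 270), (64, 271)]
x- [(-64, 489), (-63, 478), (-62, 479), (-61, 485), (-60, 480), (-59, 474), (-58, 481), (-57, 491), (-56, 477), (-55, 434), (-54, 388), (-53, 372), (-52, 391), (-51, 400), (-50, 397), (-49, 368), (-48, 387), (-47, 409), (-46, 426), (-45, 440), (-44, 412), (-43, 163), (-42, 126), (-41, 140), (-40, 145), (-39, 145), (-38, 131), (-37, 128), (-36, 132)]
y- [(-50, 478), (-49, 478), (-48, 483), (-47, 490), (-46, 492), (-45, 491), (-44, 493), (-43, 473), (-42, 410), (-41, 423), (-40, 430), (-39, 397), (-38, 381), (-37, 394), (-36, 412), (-35, 405), (-34, 391), (-33, 385), (-32, 407), (-31, 446), (-30, 335), (-29, 207), (-28, 130), (-27, 146), (-26, 151), (-25, 149), (-24, 156), (-23, 158), (-22, 158)]
y+ [(22, 133), (23, 131), (24, 129), (25, 140), (26, 150), (27, 145), (28, 153), (29,
[... 3600 characters left out ...]
, 197), (79, 115, 155), (50, 66, 84), (85, 99, 113)]
8 [(69, 103, 157), (153, 172, 185), (50, 70, 97), (52, 69, 93), (54, 72, 95), (48, 65, 84), (91, 103, 110)]
11 [(62, 100, 155), (171, 185, 200), (67, 88, 110), (50, 69, 90), (53, 73, 93), (68, 82, 97), (82, 93, 106)]
14 [(69, 104, 159), (77, 105, 147), (170, 186, 196), (161, 178, 190), (124, 138, 150), (120, 133, 144), (51, 62, 73)]
17 [(64, 96, 153), (63, 98, 158), (64, 92, 142), (65, 89, 127), (62, 67, 74), (64, 65, 71), (52, 57, 61)]
20 [(62, 96, 148), (54, 82, 130), (66, 74, 93), (68, 70, 74), (56, 57, 63), (50, 55, 62), (62, 66, 72)]
23 [(64, 73, 93), (69, 75, 77), (53, 55, 60), (62, 64, 69), (55, 64, 72), (43, 53, 68), (60, 92, 147)]
```

```bash
python3 -c "
from h import *
print(r.sense()['contact_force'].round(1)); print(r.finish_job())"
```

```text
[-0.9 -0.8  0.5]
the job is handed in; nothing more can be done
None
```

The job is handed in at about 48 s on the robot's clock; no verdict is reported.

**What was done**
- **Rack:** it hangs by its bar in both hooks. I tugged it down while still holding it, with about 13 N on the hooks by the wrist force, then let go.
- **Jars:** brown is in slot 1, blue in slot 3 and white in slot 4. There was no mustard jar.
- **Slate:** the wooden-framed slate lies in the tray recess. I left the other goods where they were.

**Last checks**
- **Jars:** the three stopper tops appear within about 1–2 px of their home positions in the last scene picture. On insertion each jar met the slot's inner end and then the shelf.
- **Slate:** it touched the floor at exactly the expected height. It measures within about 1–1.5 mm of the recess centre in x and y.
- **Robot:** the gripper was clear of everything, with forces below 1 N.

**What went wrong or stayed open**
- **First hanging approach:** I came in too high, and the shelf's edge pressed on the hook tips with about 10 N. This tipped the rack slightly in the grip. I backed off, corrected the tilt and came in lower.
- **Tray position:** the estimates from different views differed by 2–3 mm in x. A close-up before lowering the slate settled it.
- **Final picture:** the 16-picture limit was used up, so these last checks are numeric only.

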